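# Clear the trimming stage and feed it three clicks

## Robot

A 6-joint arm with a two-finger parallel gripper is mounted at the origin on a cart in front of the work surface, level with it; the furniture and walls round the work are solid. World frame = base frame: x ahead of the robot, y to its left, z up, the work surface at z = 0. Lengths are in mm, angles in rad, forces in N, time in s.
With the tool pointing down it reaches from about 250 to 775 mm from the base axis. Payload 8.9 kg.
Tool frame: the origin (TCP) lies at the very end of the fingers, on their centre line; the grasp point (between the pads) lies 19 mm behind it; x points along the fingers, z is the direction in which the jaws open and shut, and the axes are right-handed (so a half turn about x gives the same grasp; the last joint's range is limited). The gripper opens to 85 mm and grips with 20 to 120 N. Pads are 22 mm wide; open, the fingers measure 114 mm over their backs; the gripper's body (76 mm by 85 mm) begins 54 mm behind the grasp point. The pads swing forward as they close: fully open they stand 13 mm farther back than shut.
Start: joints at [-1.264, 0.291, -0.153, 1.127, 0, 1.431], TCP at [226.371, -473.688, 231.305] pointing down, gripper open.
Joint ranges: [-2.52, 2.52], [-0.91, 1.74], [-1.3, 1.37], [-1.96, 2.02], [-1.52, 1.47], [-3.14, 3.14]. Speed limits (rad/s): [2.22, 2.22, 2.79, 3.14, 3.14, 3.14].

## Interface

Orientations are given as [roll, pitch, yaw] about the fixed x, y, z axes, in that order (R = Rz(yaw) Ry(pitch) Rx(roll)).
In Python, from cell import * gives the robot as it stands.
- The arm moves only by the tool apply_moves, never from a script. Its argument "rows" is text: rows parted by semicolons, each of 6 numbers parted by spaces: the shift along the tool's x, y, z in m, then the turn, a rotation vector about the tool's x, y, z in degrees. In form: x y z wx wy wz; .... A call has 1 to 5 rows; each row is the pose to reach, as a shift and turn from the pose commanded when the call began, along the tool's axes at that moment; what a row does not reach only later rows make up. A row lasts 1/10 s, in which the tool goes at most 50 mm and 8.59 degrees, less where a joint would pass 70% of its speed; a pose out of reach is approached as far as the arm can. A call with a gripper value outside its range is refused whole. "fingers" is the closure in counts, from 0 (fully open) to 255 (shut), set as the call begins (left out, the last holds). The fingers move at their own pace and stop on an object; the grip force is fixed at half the most. Time passes only in rows, so rows that repeat a pose let the fingers close. It gives the time, the measured TCP pose, the force and the opening at its end, in the units of the state.
- read_state(): the state, without advancing time (a new reading comes with each control period).
- read_camera(name): name is "scene" or "side" or "wrist"; returns a dict with "frame" (420x560x3 uint8, red, green, blue), "intrinsics" (3x3 intrinsics, pixels), "distortion" ([k1, k2, p1, p2, k3] as OpenCV has them; the pictures are not rectified), "world_from_camera" (4x4, takes a point from camera to world coordinates). Camera axes: x right, y down, z forward; pixel columns grow to the right and rows downward; lengths in mm; the calibration is good to about 2 mm. A picture is of the moment at which its call begins. There is no depth.
- finish_job(): hands the job in, once; it reports no verdict.
The state is a dict: "time": time; "joint_pos": joint angles; "joint_vel": joint speeds; "joint_efforts": joint torques, N m; "ee_pos": TCP position; "orientation": TCP orientation; "force": force on the tool from outside, world axes, zero at the start; "ft_torque": the same for the moment, N m; "width": finger opening in mm.
Only numpy, scipy, OpenCV 4.12 (cv2) and the standard library are available. Lean on these libraries where they do the work, as an engineer would, in place of code of your own. Each camera call takes 0.05 s, during which the arm holds its last target.

## Task

Take the scraper by its blue rib and wipe the four loose offcuts off the dark bed of the trimming stage into the white trough at its end, pushing them with the scraper and not with the fingers. Then stand the scraper upright on the bench, let go of it, grip the red handle of the stage's ratchet lever and advance it (counter-clockwise from above) exactly three clicks from where it stood, never to a fourth. Finish still gripping the handle there, and do not disturb the capped tube, the reagent bottle or the flat case.

Things in the scene. Friction and masses are not known exactly. Their poses are not given: they have to be found in the camera images.
- stage: Fixed trimming stage, grey base plate 150 x 350 x 8 mm. Origin: centre of the bed, at bench height (z = 0); x and y are its level axes. The lever's ratchet is at its +y end, with a grey pawl housing 50 mm high at stage x 52..72, y 128..152 mm.
- bed_top (a point): centre of the flat dark bed's top, stage frame (0, 0, 40) mm. The bed spans stage x -56..56, y -75..75 mm, top at z = 40 mm. Along both long sides (x = +-52 to +-57 mm) a bright rail stands 4 mm above the bed: 104 mm are free between the rails. The bed's +-y ends are open.
- trough (a point): centre of the floor of the white open trough that adjoins the bed's -y end, stage frame (0, -107, 10) mm; inside it spans x -52..52, y -139..-75 mm; outer wall top at z = 34 mm
- scraper: Loose scraper, about 180 g, upright; origin at the centre of its underside. Black rubber edge 92 (its x) x 18 (its y) x 10 mm high, above it an aluminium bar 92 x 26 mm from z = 9 to 25 mm, on top the blue grip rib 56 (x) x 20 mm (y) from z = 25 to 68 mm. Grip the rib across its 20 mm; wipe along the scraper's y. The black drawer unit near it is 138 mm high.
- chip_1: yellow loose offcut 15 x 10 x 6 mm, 12 g, origin at the centre of its underside; lies on the bed at stage y between -60 and 28 mm, stage x within +-34 mm
- chip_2: orange offcut, the same size and region
- chip_3: white offcut, the same size and region
- chip_4: white round offcut, diameter 14 mm, 6 mm high, the same region
- feed_lever (a joint): lever angle (rad), grows as it advances, counter-clockwise from above; rests in teeth 0.2094 rad (12 deg) apart, starts at 0, 1, 2 or 3 x 0.2094. Resistance climbs to about 6 N at the handle; 0.8 of the way to the next tooth the pawl drops over with a click and pulls the lever there. The pawl stops it going back. At 0 the arm points 40 deg from the stage's +x towards its +y.
- lever_axis (a point): point on the lever's upright axis, in the stage's frame at (0, 140, 44) mm
- lever_grip (a point): middle of the lever's upright red handle, a pin 14 mm in diameter, 80 mm from the axis; this point is 90 mm above the bench, the pin stands from z = 63 to 113 mm above a 20 mm wide steel boss. Take it from above; it may turn in the grip.
- capped_tube: bystander: white tube with blue cap, 34 x 34 x 117 mm, standing behind the stage; origin under its centre
- reagent_bottle: bystander: orange bottle with red cap, 36 x 36 x 75 mm; origin under its centre
- cell_case: bystander: flat white case 55 x 85 x 18 mm, left of the stage; origin under its centre

How it is judged:
By the outcome, as a careful person would: the job done as asked, in the order asked, and still so for the second after the job is handed in, while the arm keeps its last pose, push and grip.
It also fails if it takes over 64 s, if anything falls off the work surface, if the arm or the gripper's body presses on something with over 40 N, if the wrist force passes 120 N, or if a joint passes its speed limit or range.

## Working session

There is one attempt and no reset: what is moved stays moved. The work goes in short steps, Python scripts to look and compute and a tool call to move; the robot and the scene stay as the last step left them, time stands still between calls to the robot, and variables do not carry over. Pictures are saved under pics/ and viewed, and the job is handed in when it is done.

Besides the shell and the picture viewer there is one more tool, called as name(argument=value, ...), one argument or row to a line, values as JSON. apply_moves: Moves the arm, as the interface text tells. Its arguments: {"type":"object","properties":{"rows":{"type":"string"},"fingers":{"type":"number"}},"required":["rows"]}

```bash
mkdir -p pics; ls; python3 - <<'E'
from cell import *
import cv2
print(read_state())
for n in ("scene","side","wrist"):
    c=read_camera(n); cv2.imwrite(f"pics/{n}0.png",c["frame"][:,:,::-1]); print(n,c["intrinsics"].round(1).tolist() if hasattr(c["intrinsics"],'round') else c["intrinsics"],c["distortion"],c["world_from_camera"])
E
```

```text
pics
{'time': 0.0, 'joint_pos': array([-1.26430107e+00,  2.91290186e-01, -1.54111349e-01,  1.12670173e+00,
       -1.47214223e-05,  1.43151018e+00]), 'joint_vel': array([-0.00035602, -0.00121865,  0.00134921, -0.00212539, -0.00132573,
        0.0001879 ]), 'joint_efforts': array([ 1.40050972e-03, -5.37142074e+01,  3.31370473e+01,  1.56784477e-02,
       -8.64853746e-05, -4.30005812e-06]), 'ee_pos': array([ 226.23437895, -473.27440138,  230.73274931]), 'orientation': array([3.01357009, 1.56948931, 1.88855518]), 'force': array([-0.17404136,  1.27501305,  0.13440227]), 'ft_torque': array([ 0.05157221, -0.02699379, -0.07478839]), 'width': 85.38201055082706}
scene [[416.9, 0.0, 278.1], [0.0, 416.9, 208.7], [0.0, 0.0, 1.0]] [-0.07007293  0.          0.          0.          0.        ] [[-9.12504891e-01 -2.44757632e-01  3.27762911e-01  1.64109363e+02]
 [-4.08970088e-01  5.28522988e-01 -7.43913246e-01  9.65725685e+02]
 [ 8.84821143e-03 -8.12869702e-01 -5.82378362e-01  7.87163206e+02]
 [ 0.00000000e+00  0.00000000e+00  0.00000000e+00  1.00000000e+00]]
side [[393.3, 0.0, 283.2], [0.0, 393.3, 207.4], [0.0, 0.0, 1.0]] [-0.09230635  0.          0.          0.          0.        ] [[-9.85125271e-01 -1.08778541e-01  1.33024170e-01  4.36931463e+02]
 [-1.71717095e-01  6.52177156e-01 -7.38361833e-01  8.79770696e+02]
 [-6.43740160e-03 -7.50221425e-01 -6.61155332e-01  8.21132363e+02]
 [ 0.00000000e+00  0.00000000e+00  0.00000000e+00  1.00000000e+00]]
wrist [[289.4, 0.0, 276.2], [0.0, 289.4, 212.4], [0.0, 0.0, 1.0]] [-0.01065788  0.          0.          0.          0.        ] [[ 4.30580888e-01 -8.65883140e-01 -2.54649734e-01  2.90959045e+02]
 [-9.02551389e-01 -4.13413155e-01 -1.20376713e-01 -4.43060736e+02]
 [-1.04338429e-03  2.81666383e-01 -9.59511834e-01  3.73592341e+02]
 [ 0.00000000e+00  0.00000000e+00  0.00000000e+00  1.00000000e+00]]
```

View pics/scene0.png

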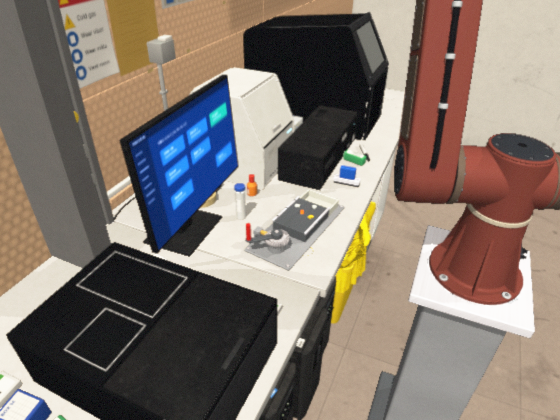

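View pics/side0.png

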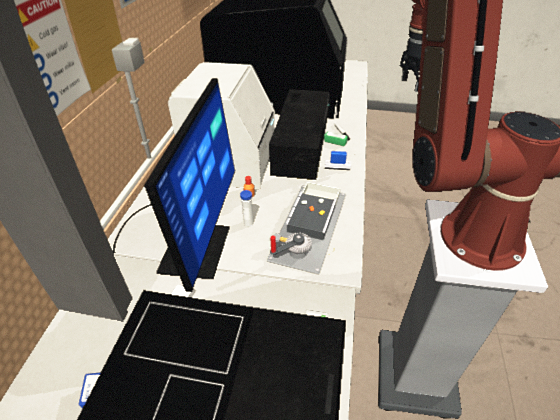

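View pics/wrist0.png

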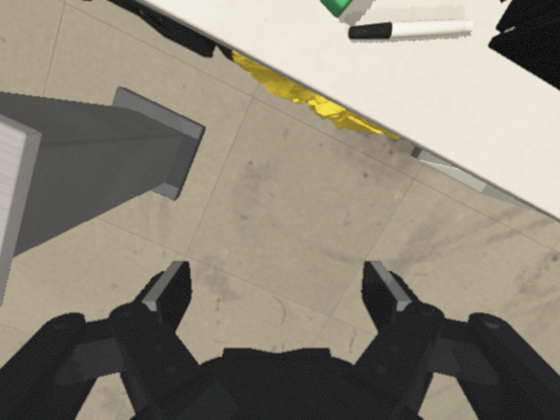

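The scene and side views show the stage (side ≈ (310,225)), with the trough at the far end and the lever with its red pin at the near end (side (273,243)). The blue scraper is at side ≈ (338,157). Next I'll zoom in.

```bash
cat > h.py <<'E'
from cell import *
import cv2, numpy as np
from scipy.spatial.transform import Rotation as R
def ray(c,px):
    p=cv2.undistortPoints(np.array([[px]],float),c["intrinsics"],c["distortion"])[0,0]
    M=c["world_from_camera"]; d=M[:3,:3]@np.array([p[0],p[1],1]); return M[:3,3],d
def onz(c,px,z):
    o,d=ray(c,px); return o+d*(z-o[2])/d[2]
def proj(c,P):
    M=np.linalg.inv(c["world_from_camera"]); r,_=cv2.Rodrigues(M[:3,:3])
    return cv2.projectPoints(np.atleast_2d(np.array(P,float)),r,M[:3,3],c["intrinsics"],c["distortion"])[0][:,0]
def tri(c1,p1,c2,p2):
    o1,d1=ray(c1,p1);o2,d2=ray(c2,p2)
    d1/=np.linalg.norm(d1);d2/=np.linalg.norm(d2)
    s=np.linalg.lstsq(np.c_[d1,-d2],o2-o1,rcond=None)[0]
    a=o1+s[0]*d1;b=o2+s[1]*d2
    return (a+b)/2,np.linalg.norm(a-b)
def blobs(c,lo,hi,box=None,amin=4):
    h=cv2.cvtColor(c["frame"],cv2.COLOR_RGB2HSV); m=cv2.inRange(h,lo,hi)
    if box: 
        k=np.zeros_like(m);k[box[1]:box[3],box[0]:box[2]]=1;m=m*k
    n,l,st,ce=cv2.connectedComponentsWithStats(m)
    return [(ce[i].round(1).tolist(),st[i].tolist()) for i in range(1,n) if st[i][4]>=amin]
def crop(c,box,f,name):
    x0,y0,x1,y1=box; cv2.imwrite("pics/"+name,cv2.resize(c["frame"][y0:y1,x0:x1,::-1],None,fx=f,fy=f,interpolation=cv2.INTER_CUBIC))
def pose(s=None):
    s=s or read_state(); return s["ee_pos"],R.from_euler("xyz",s["orientation"])
E
python3 - <<'E'
from h import *
s=read_camera("scene");d=read_camera("side")
crop(s,(220,130,380,270),5,"s1.png");crop(d,(230,120,370,280),3.7,"d1.png")
for c,n in((s,"scene"),(d,"side")):
  print(n,"red",blobs(c,(0,150,80),(8,255,255),(200,100,390,290)),"blue",blobs(c,(105,150,60),(125,255,255),(225,100,390,290)))
E
```

```text
scene red [([251.0, 178.5], [249, 175, 5, 8, 36]), ([247.9, 231.4], [246, 224, 5, 17, 59])] blue [([229.3, 143.2], [225, 100, 12, 79, 588]), ([347.3, 172.2], [340, 166, 16, 13, 160]), ([239.2, 187.1], [235, 184, 9, 7, 52])]
side red [([247.9, 179.9], [245, 176, 7, 9, 45]), ([272.8, 244.0], [271, 236, 5, 17, 75])] blue [([227.8, 162.5], [225, 123, 9, 73, 354]), ([338.1, 157.1], [331, 152, 15, 12, 163]), ([245.5, 194.9], [241, 191, 10, 9, 80])]
```

View pics/s1.png

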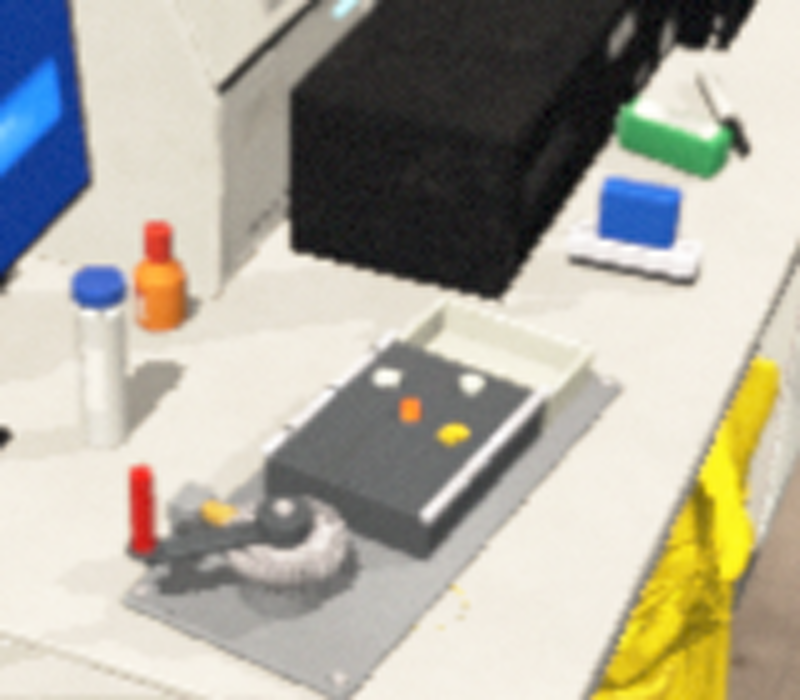

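View pics/d1.png

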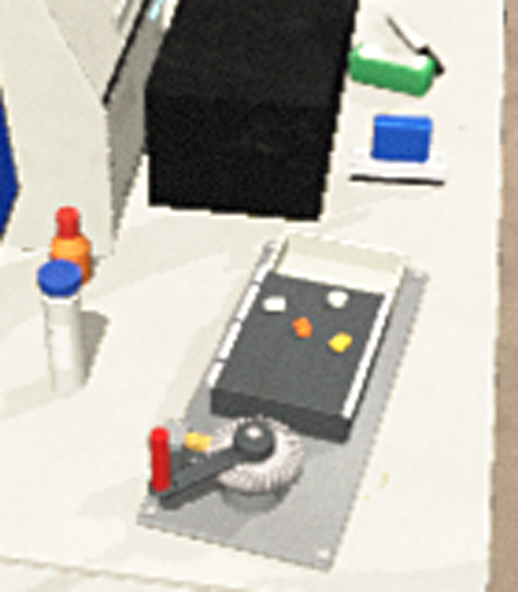

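Both views show the plate corners, the bed with four chips and the scraper beside the drawer unit. Scene crop: chips near (385,378), (472,384), (410,410), (453,433). The lever's red pin is at the left.

```bash
python3 - <<'E'
from h import *
s=read_camera("scene");d=read_camera("side")
S=lambda x,y:(220+x/5-.4,130+y/5-.4); D=lambda x,y:(230+x/3.7-.4,120+y/3.7-.4)
print("plate side", [onz(d,D(*p),8).round(1)[:2].tolist() for p in((138,522),(330,568),(428,268),(266,236))])
print("plate scene",[onz(s,S(*p),8).round(1)[:2].tolist() for p in((123,602),(342,698),(622,382))])
print("bedtop corners side NL NR FR", [onz(d,D(*p),40).round(1)[:2].tolist() for p in((212,392),(348,422),(386,292),(278,270))])
print("bedtop scene", [onz(s,S(*p),40).round(1)[:2].tolist() for p in((268,462),(425,525),(545,400),(395,340))])
print("chips side",[onz(d,D(*p),46).round(1)[:2].tolist() for p in((340,341),(303,326),(274,302),(337,297))])
print("chips scene",[onz(s,S(*p),46).round(1)[:2].tolist() for p in((453,432),(410,409),(387,376),(472,382))])
print("pin bottom/top",tri(s,S(143,550),d,D(160,487)),tri(s,S(141,468),d,D(160,430)))
print("hub",tri(s,S(283,508),d,D(254,432)))
print("blue top corners s",[onz(s,S(*p),68).round(1)[:2].tolist() for p in((605,180),(680,187))],"d",[onz(d,D(*p),68).round(1)[:2].tolist() for p in((375,118),(431,118))])
print("bar bottom d",[onz(d,D(*p),9).round(1)[:2].tolist() for p in((350,176),(443,182))],"top",[onz(d,D(*p),25).round(1)[:2].tolist() for p in((352,160),(446,166))],)
print("bar  s",[onz(s,S(*p),25).round(1)[:2].tolist() for p in((568,240),(697,262))])
print("rib tri",tri(s,(347.3,172.2),d,(338.1,157.1)))
E
```

```text
plate side [[606.7, 194.4], [463.1, 214.1], [413.1, -137.0], [560.9, -158.9]]
plate scene [[607.6, 193.2], [465.0, 212.8], [414.3, -133.2]]
bedtop corners side NL NR FR [[570.3, 82.7], [463.6, 98.0], [446.9, -59.3], [539.6, -73.2]]
bedtop scene [[570.2, 78.9], [464.8, 95.0], [441.6, -49.5], [550.0, -71.7]]
chips side [[478.4, 14.5], [509.6, 1.5], [536.6, -24.2], [486.2, -39.0]]
chips scene [[479.0, 13.0], [510.9, 2.0], [536.6, -24.4], [486.5, -40.5]]
pin bottom/top (array([586.46584209, 205.87162411,  62.72814729]), np.float64(0.8017357772279394)) (array([585.21347864, 205.96497473, 119.50447488]), np.float64(0.0551032252296886))
hub (array([528.25899286, 150.61862025,  71.50472434]), np.float64(0.12003146520555143))
blue top corners s [[476.8, -279.2], [426.5, -292.1]] d [[475.7, -277.2], [423.9, -286.0]]
bar bottom d [[494.3, -263.4], [405.9, -268.4]] top [[493.7, -267.2], [404.9, -272.3]]
bar  s [[493.9, -260.6], [403.3, -270.8]]
rib tri (array([ 449.08109858, -272.45038915,   51.42211685]), np.float64(1.045857467288949))
```

Measured results, held against the given sizes:
- **Stage:** yaw is about -7.8° and the origin is about (509, 12.5). Hub and pin are 80 mm apart, as given.
- **Lever:** it stands at about 11.6°, so tooth 1.
- **Scraper:** it is near (449, -273).

Next I'll move above the scraper, with the jaws along y.

```bash
cat >> h.py <<'E'
def plan(pos,adeg,tilt=None):
    p,r=pose(); a=np.radians(adeg)
    X=np.array([0,0,-1.]);Z=np.array([np.cos(a),np.sin(a),0]);Y=np.cross(Z,X)
    T=R.from_matrix(np.c_[X,Y,Z])
    sh=r.inv().apply(np.array(pos)-p)/1000; rv=(r.inv()*T).as_rotvec(degrees=True)
    zz=r.apply([0,0,1]); 
    print("shift",sh.round(4),"turn",rv.round(2),"jaw now",np.degrees(np.arctan2(zz[1],zz[0])).round(2), "pos",p.round(1))
def stage(p,o=(509,12.5),yaw=-7.8):
    c,s=np.cos(np.radians(yaw)),np.sin(np.radians(yaw)); return np.array([o[0]+c*p[0]-s*p[1],o[1]+s*p[0]+c*p[1]])
E
python3 - <<'E'
from h import *
plan((445,-285,235),94)
d=read_camera("side")
D=lambda x,y:(230+x/3.7-.4,120+y/3.7-.4)
print("drawer bottom corners",[onz(d,D(*p),0).round(0)[:2].tolist() for p in((148,205),(320,218))], "top near R",onz(d,D(332,103),138))
E
```

```text
shift [-0.0038  0.2786 -0.0759] turn [-1.5846e+02  0.0000e+00 -2.0000e-02] jaw now -64.46 pos [ 226.3 -473.6  231.2]
drawer bottom corners [[678.0, -198.0], [516.0, -204.0]] top near R [ 510.51595697 -186.83904067  138.        ]
```

apply_moves(
  rows="0 0.28 -0.076 -40 0 0;0 0.28 -0.076 -40 0 0;0 0.28 -0.076 -40 0 0;0 0.28 -0.076 -40 0 0;0 0.28 -0.076 -40 0 0",
)

```text
time: 0.9
ee_pos: [417.1, -309.1, 231.5]
orientation: [-0.426, 1.57, -0.847]
force: [0.6, -1.0, -1.2]
width: 85.4
```

```bash
python3 -c "
from h import *
plan((445,-285,235),94);print(read_state()['joint_pos'])"
```

```text
shift [-0.0035  0.0334  0.0156] turn [-1.1814e+02  0.0000e+00  3.0000e-02] jaw now -24.14 pos [ 417.1 -309.1  231.5]
[-7.78650204e-01  2.79111172e-01 -1.68957702e-01  1.12223198e+00
 -3.39962704e-05  1.21345605e+00]
```

apply_moves(
  rows="-0.003 0.033 0.016 -43 0 0;-0.003 0.033 0.016 -43 0 0;-0.003 0.033 0.016 -43 0 0;-0.003 0.033 0.016 -43 0 0;-0.003 0.033 0.016 -43 0 0",
)

```text
time: 1.4
ee_pos: [444.2, -286.9, 234.3]
orientation: [1.877, 1.571, 2.207]
force: [0.5, 0.3, -0.9]
width: 85.0
```

apply_moves(
  rows="0 0 0 -43 0 0;0 0 0 -43 0 0;0 0 0 -43 0 0;0 0 0 -43 0 0;0 0 0 -43 0 0",
)

```text
time: 1.9
ee_pos: [444.0, -287.1, 234.3]
orientation: [1.52, 1.571, 2.6]
force: [0.5, 0.1, -0.0]
width: 85.6
```

apply_moves(
  rows="0 0 0 -32 0 0;0 0 0 -32 0 0;0 0 0 -32 0 0;0 0 0 -32 0 0;0 0 0 -32 0 0",
)

```text
time: 2.4
ee_pos: [444.0, -287.2, 234.3]
orientation: [1.711, 1.571, -2.939]
force: [-0.9, 0.2, 1.5]
width: 85.3
```

```bash
python3 -c "
from h import *
plan((445,-285,235),94);print(read_state()['joint_pos'])
c=read_camera('wrist');crop(c,(0,0,560,420),1.4,'w1.png')
print(blobs(c,(105,150,60),(125,255,255),None,50))"
```

```text
shift [-0.0007 -0.0011  0.0021] turn [-0.43 -0.   -0.  ] jaw now 93.57 pos [ 444.  -287.2  234.3]
[-7.12352440e-01  2.96286867e-01 -1.37609063e-01  1.13692659e+00
 -3.40240934e-05 -7.74696291e-01]
[([281.8, 198.1], [274, 173, 16, 51, 759])]
```

View pics/w1.png

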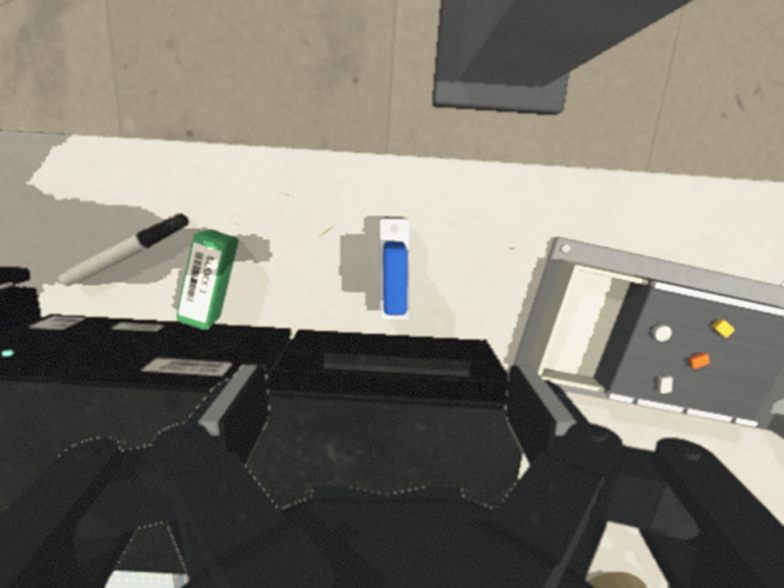

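The wrist view shows the scraper (rib (395,279) in the enlarged picture, bar ends at y≈218 and 318), the trough and the bed with its chips on the right. I'll measure the rib and the bed corners.

```bash
python3 - <<'E'
from h import *
c=read_camera("wrist")
h=cv2.cvtColor(c["frame"],cv2.COLOR_RGB2HSV);m=cv2.inRange(h,(105,150,60),(125,255,255))
print("V levels",np.unique(h[...,2][m>0]//15*15,return_counts=True))
crop(c,(255,145,310,240),6,"w2.png"); crop(c,(350,160,560,315),3.8,"w3.png")
E
```

```text
V levels (array([105, 120, 135, 150, 165, 180, 195, 210], dtype=uint8), array([ 36,  14,   1,  26,  43,  23, 141, 480]))
```

View pics/w2.png

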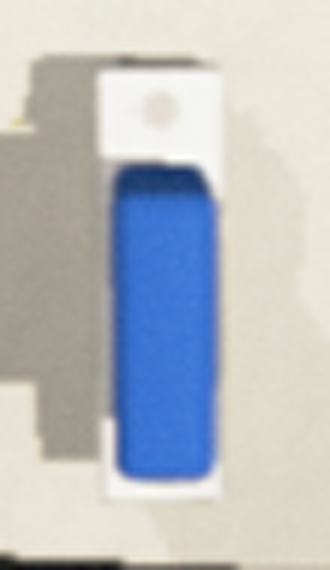

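View pics/w3.png

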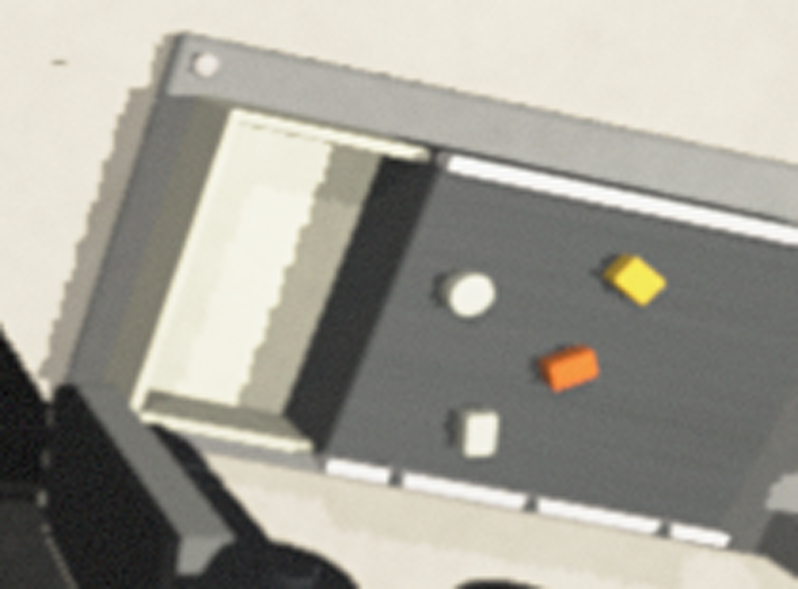

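```bash
python3 - <<'E'
from h import *
c=read_camera("wrist")
W=lambda x,y:(255+x/6-.4,145+y/6-.4); V=lambda x,y:(350+x/3.8-.4,160+y/3.8-.4)
f=lambda F,P,z:print(np.array([onz(c,F(*p),z)[:2] for p in P]).round(1).tolist(), np.mean([onz(c,F(*p),z)[:2] for p in P],0).round(1))
f(W,((114,194),(216,194),(212,480),(118,480)),68)
f(W,((98,70),(222,70),(220,497),(105,497)),25)
print("plate");f(V,((178,33),(68,380)),8)
print("rail outer/inner ends z44");f(V,((440,178),(330,455)),40)
f(V,((447,155),(326,463)),44)
print("trough out z34");f(V,((235,110),(135,408)),34)
print("chips");f(V,((637,282),(572,367),(480,432),(470,295)),44)
p,_=pose();print(p)
E
```

```text
[[423.7, -291.6], [422.7, -273.4], [476.7, -270.3], [477.7, -288.0]] [ 450.2 -280.8]
[[406.1, -296.2], [404.7, -271.4], [494.9, -265.4], [496.3, -290.0]] [ 450.5 -280.7]
plate
[[413.6, -135.9], [542.3, -154.2]] [ 478. -145.]
rail outer/inner ends z44
[[450.9, -57.5], [550.7, -71.6]] [500.8 -64.6]
[[442.5, -59.9], [551.7, -74.9]] [497.1 -67.4]
trough out z34
[[433.9, -124.4], [539.6, -139.2]] [ 486.7 -131.8]
chips
[[480.9, 12.8], [511.8, -0.2], [537.2, -25.0], [488.4, -40.9]] [504.6 -13.3]
[ 444.05046693 -287.15687476  234.29070767]
```

```bash
python3 - <<'E'
from h import *
c=read_camera("wrist")
print(onz(c,(170,171),25),onz(c,(155,233),25))
plan((450.3,-280.8,32),93.8)
E
```

```text
[ 430.7401915  -418.10869804   25.        ] [ 512.67704878 -441.33183772   25.        ]
shift [ 0.2023 -0.0066  0.006 ] turn [-0.46  0.    0.  ] jaw now 93.34 pos [ 444.  -287.1  234.3]
```

apply_moves(
  rows="0.05 -0.0066 0.006 -0.5 0 0;0.09 -0.0066 0.006 -0.5 0 0;0.13 -0.0066 0.006 -0.5 0 0;0.13 -0.0066 0.006 -0.5 0 0",
)

```text
time: 3.0
ee_pos: [447.4, -278.3, 100.1]
orientation: [0.808, 1.562, 2.447]
force: [-0.6, 0.6, -0.4]
width: 85.3
```

```bash
python3 - <<'E'
from h import *
plan((450.3,-280.8,31),93.8); c=read_camera("wrist");cv2.imwrite("pics/w4.png",c["frame"][:,:,::-1])
E
```

```text
shift [ 0.0691 -0.0032 -0.0031] turn [ 0.1   0.33 -0.35] jaw now 93.9 pos [ 447.4 -278.3  100.1]
```

View pics/w4.png

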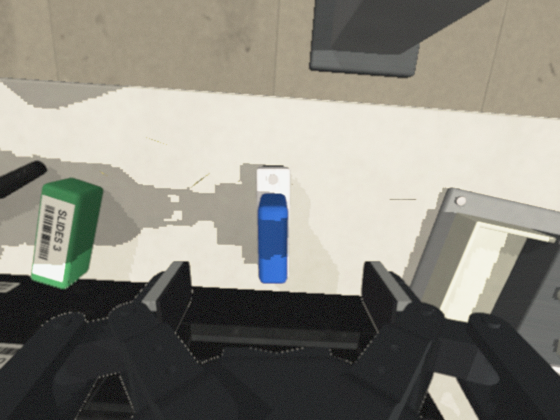

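The rib (273,238) is centred between the fingers (centre about 276), so I'll descend.

apply_moves(
  rows="0.035 -0.002 0 0 0 0;0.06 -0.002 0 0 0 0;0.07 -0.002 0 0 0 0;0.07 -0.002 0 0 0 0;0.07 -0.002 0 0 0 0",
)

```text
time: 3.55
ee_pos: [453.3, -281.5, 36.1]
orientation: [-2.331, 1.568, -0.691]
force: [0.6, 0.4, -0.2]
width: 85.5
```

```bash
python3 - <<'E'
from h import *
plan((450.3,-280.8,31),93.8)
E
```

```text
shift [0.0051 0.003  0.001 ] turn [ 0.17 -0.09  0.1 ] jaw now 93.97 pos [ 453.3 -281.5   36.1]
```

apply_moves(
  rows="0.005 0.002 0.001 0 0 0;0.005 0.002 0.001 0 0 0;0.005 0.002 0.001 0 0 0",
)

```text
time: 3.85
ee_pos: [450.3, -279.9, 29.8]
orientation: [-2.345, 1.57, -0.705]
force: [0.3, -0.5, 0.5]
width: 85.1
```

apply_moves(
  rows="0 0 0 0 0 0;0 0 0 0 0 0;0 0 0 0 0 0;0 0 0 0 0 0;0 0 0 0 0 0",
  fingers=255,
)

```text
time: 4.35
ee_pos: [450.2, -279.7, 29.4]
orientation: [-0.127, 1.571, 1.513]
force: [-0.1, -0.3, 0.1]
width: 19.4
```

apply_moves(
  rows="0 0 0 0 0 0;0 0 0 0 0 0;0 0 0 0 0 0;0 0 0 0 0 0;0 0 0 0 0 0",
)

```text
time: 4.85
ee_pos: [450.2, -279.7, 29.4]
orientation: [-1.02, 1.571, 0.621]
force: [-0.7, 0.9, 3.4]
width: 19.4
```

```bash
python3 - <<'E'
from h import *
plan((450.3,-280.8,130),93.8)
E
```

```text
shift [-0.1006  0.     -0.0011] turn [0.19 0.   0.  ] jaw now 93.99 pos [ 450.2 -279.7   29.4]
```

apply_moves(
  rows="-0.05 0 0 0 0 0;-0.1 0 0 0 0 0;-0.1 0 0.05 0 0 0;-0.1 0 0.1 0 0 0;-0.1 0 0.15 0 0 0",
)

```text
time: 5.35
ee_pos: [439.4, -128.9, 129.4]
orientation: [-2.109, 1.57, -0.47]
force: [0.6, 0.7, -2.0]
width: 19.2
```

```bash
python3 - <<'E'
from h import *
print(stage((0,42)));plan((*stage((0,42)),125),82.2);print(read_state()['joint_pos'])
E
```

```text
[514.70005404  54.1114093 ]
shift [ 0.0044 -0.0876  0.1775] turn [ 1.171e+01 -1.000e-02  3.000e-02] jaw now 93.91 pos [ 439.4 -128.9  129.4]
[-4.45267224e-01  2.54833359e-01 -4.93376747e-01  8.21986899e-01
 -1.49418229e-05 -5.13445371e-01]
```

apply_moves(
  rows="0.004 -0.088 0.178 11.7 0 0;0.004 -0.088 0.178 11.7 0 0;0.004 -0.088 0.178 11.7 0 0;0.004 -0.088 0.178 11.7 0 0;0.004 -0.088 0.178 11.7 0 0",
)

```text
time: 5.85
ee_pos: [516.6, 58.1, 125.0]
orientation: [-0.533, 1.569, 0.908]
force: [0.1, -0.8, -1.6]
width: 19.1
```

```bash
python3 - <<'E'
from h import *
plan((*stage((0,42)),125),82.2)
c=read_camera("wrist");crop(c,(0,0,560,420),1.4,"w5.png")
c=read_camera("side");crop(c,(230,120,370,280),3.7,"d2.png")
E
```

```text
shift [ 0.      0.0013 -0.0042] turn [0.36 0.08 0.05] jaw now 82.56 pos [516.6  58.1 125. ]
```

View pics/w5.png

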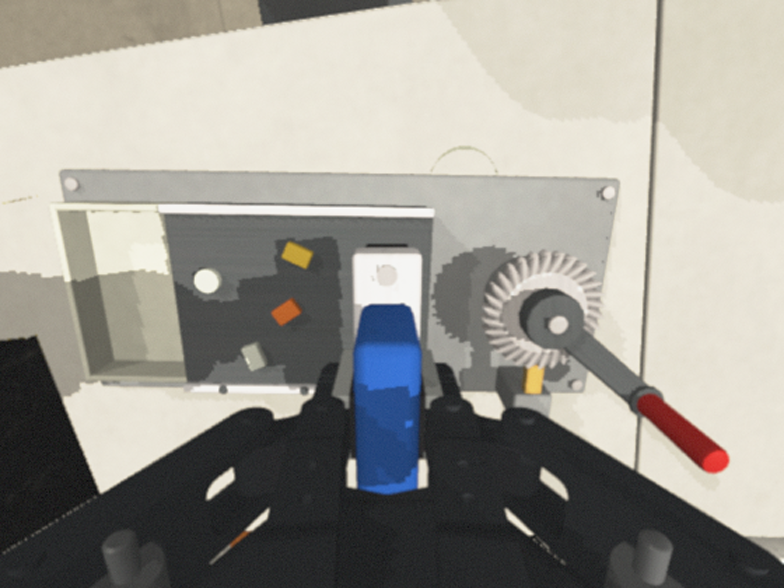

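View pics/d2.png

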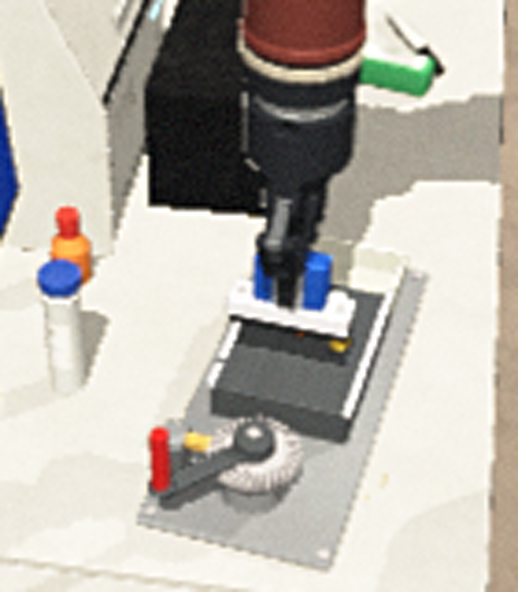

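The wrist view sees the bed rails (near rail about y 212, far rail about y 388), the hub (558,323) and the pin top (714,460). From these I'll refine the stage frame and the scraper's position in the hand.

```bash
python3 - <<'E'
from h import *
c=read_camera("wrist");p0,r=pose()
crop(c,(105,130,325,290),3.6,"w6.png");crop(c,(320,150,530,345),3.0,"w7.png")
W=lambda x,y:(x/1.4-.15,y/1.4-.15)
f=lambda P,z:np.array([onz(c,W(*p),z)[:2] for p in P]).round(1)
print("near rail outer top",f(((160,206),(433,209)),44).tolist(),"inner",f(((433,217),),44).tolist())
print("far rail",f(((187,387),(320,390)),44).tolist())
print("plate near",f(((62,171),(618,180)),8).tolist())
print("hub",f(((558,323),),71),"pin top",f(((714,461),),113),"pin base",f(((648,398),),63))
print("bar end z",f(((355,249),(421,249)),p0[2]-29.4+25).tolist())
E
```

```text
near rail outer top [[441.8, -59.8], [463.0, 86.4]] inner [[467.3, 86.0]]
far rail [[550.0, -74.8], [562.7, 6.4]]
plate near [[412.7, -134.1], [463.5, 205.3]]
hub [[526.6 142. ]] pin top [[585.7 195.4]] pin base [[582.6 195.8]]
bar end z [[467.1, 49.0], [470.2, 72.9]]
```

View pics/w6.png

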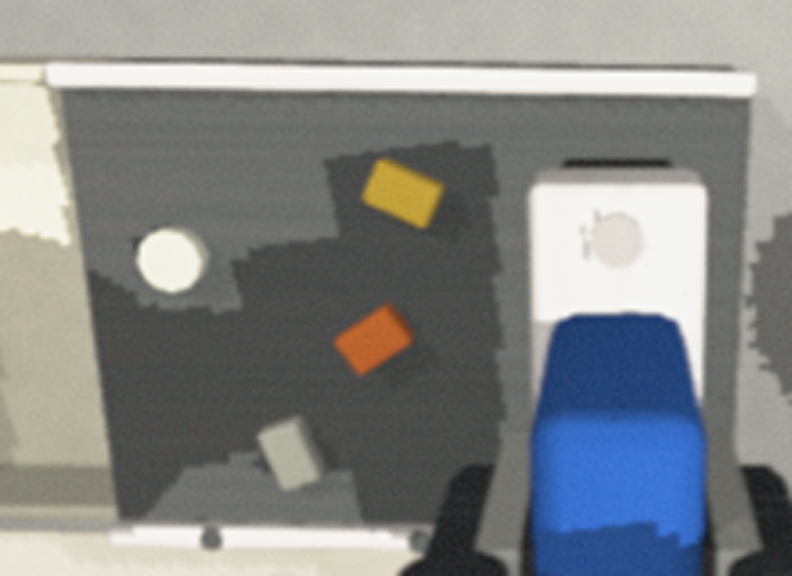

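View pics/w7.png

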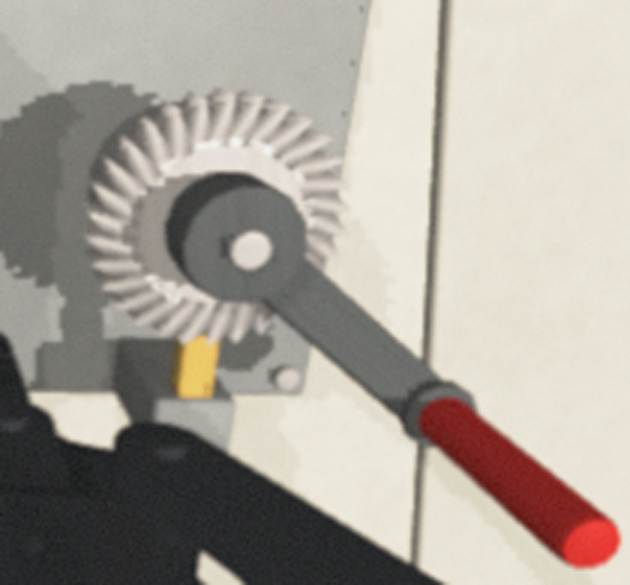

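The arm was still settling at that reading (y 58 against a command of about 54). I'll hold and measure again.

apply_moves(
  rows="0 0 0 0.3 0 0;0 0 0 0.3 0 0",
)

```text
time: 6.2
ee_pos: [514.8, 52.2, 125.3]
orientation: [2.363, 1.57, -2.491]
force: [0.5, -0.0, -1.7]
width: 19.3
```

```bash
python3 - <<'E'
from h import *
c=read_camera("wrist");plan((*stage((0,42)),125),82.2)
crop(c,(0,0,560,420),1.4,"w8.png")
for z,lo,hi in((113,(0,150,120),(6,255,255)),):
  print(blobs(c,lo,hi,None,10))
s=read_camera("scene");d=read_camera("side")
# chip centroids all three at z=46 (tops)
for n,k in(("w",c),("s",s),("d",d)):
  for col,lo,hi in(("yel",(20,120,100),(28,255,255)),("or",(8,150,100),(16,255,255))):
    for ce,st in blobs(k,lo,hi,None,6): print(n,col,ce,st[4],onz(k,ce,44).round(1)[:2])
  for ce,st in blobs(k,(0,150,80),(6,255,255),(200,200,560,400),10): print(n,"red",ce,st)
E
```

```text
shift [0.0003 0.0005 0.0017] turn [-0.33 -0.01 -0.01] jaw now 81.87 pos [514.9  52.3 125.3]
[([501.9, 309.6], [466, 281, 65, 55, 955])]
w yel [219.6, 183.6] 276 [479.4  11.9]
w yel [388.2, 271.3] 220 [575.  140.4]
w or [212.1, 224.2] 232 [511.5  -0.8]
w red [498.2, 308.9] [464, 281, 67, 55, 1256]
s yel [63.5, 1.2] 21 [ 4381.8 -2604.8]
s yel [131.7, 30.8] 1721 [ 2619.1 -1699.5]
s yel [68.4, 23.2] 84 [ 3363.6 -1740.2]
s yel [76.1, 116.0] 34 [1706.6 -256.5]
s yel [351.2, 266.4] 1780 [306.8 170.5]
s yel [310.0, 216.5] 20 [479.5  13. ]
s yel [262.7, 232.1] 15 [575.4 139. ]
s or [62.9, 3.0] 14 [ 4288.9 -2512.6]
s or [252.0, 188.9] 97 [705.5 -49.1]
s or [301.5, 211.8] 13 [511.3   1.5]
s red [247.9, 231.4] [246, 224, 5, 17, 59]
d yel [109.4, 5.3] 7 [ 2423.1 -2215.4]
d yel [103.6, 11.1] 8 [ 2375.8 -2042.7]
d yel [112.5, 9.7] 6 [ 2318.9 -2081.2]
d yel [22.3, 16.9] 50 [ 3062.8 -1927.5]
d yel [70.5, 13.2] 13 [ 2646.9 -1995.7]
d yel [85.9, 10.7] 13 [ 2546.8 -2060.5]
d yel [95.8, 19.6] 16 [ 2308.2 -1816.1]
d yel [78.0, 22.3] 7 [ 2418.7 -1752.3]
d yel [106.0, 22.1] 7 [ 2187.3 -1754.2]
d yel [91.1, 26.5] 8 [ 2246.5 -1651.9]
d yel [112.8, 35.0] 8 [ 1975.4 -1474.3]
d yel [32.2, 43.5] 86 [ 2478.9 -1307. ]
d yel [114.5, 38.7] 6 [ 1923.6 -1403.4]
d yel [96.4, 40.6] 7 [ 2030.5 -1363.8]
d yel [102.1, 39.5] 13 [ 2002.2 -1385.4]
d yel [82.0, 42.3] 6 [ 2114.3 -1330.1]
d yel [82.4, 55.4] 9 [ 1971.6 -1110.7]
d yel [111.8, 63.4] 9 [ 1719.  -1004.4]
d yel [91.7, 66.3] 9 [1815.4 -956.8]
d yel [111.0, 68.6] 8 [1684.5 -934.2]
d yel [107.1, 79.0] 9 [1633.6 -804. ]
d yel [118.6, 79.1] 8 [1571.2 -808.3]
d yel [94.7, 88.5] 6 [1637.7 -692.3]
d yel [321.3, 212.4] 18 [478.8  15.2]
d yel [282.6, 238.9] 20 [572.5 140.7]
d or [18.6, 10.3] 7 [ 3270.8 -2133.8]
d or [250.0, 188.5] 45 [712.6 -60.2]
d or [311.3, 209.6] 7 [509.3   7.7]
d red [509.3, 235.3] [442, 200, 118, 70, 963]
d red [272.8, 244.0] [271, 236, 5, 17, 75]
d red [502.1, 255.9] [499, 254, 8, 5, 10]
```

View pics/w8.png

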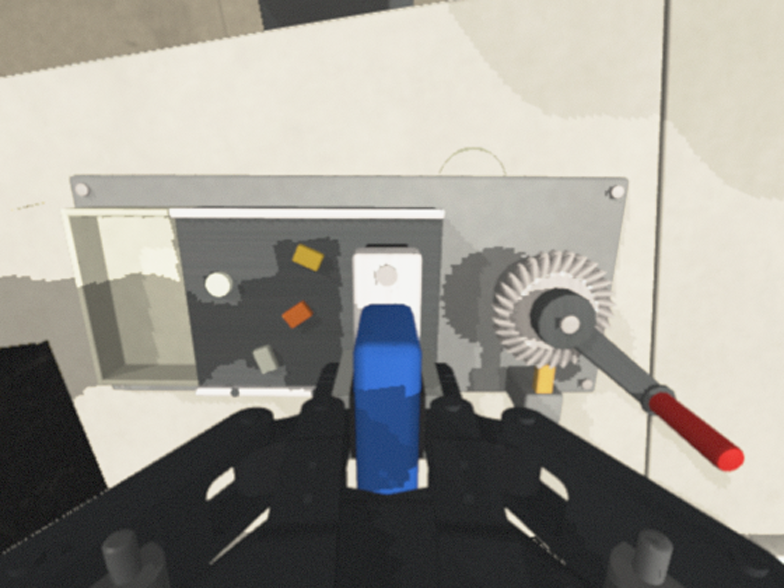

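```bash
python3 - <<'E'
from h import *
c=read_camera("wrist");p0,r=pose();s=read_camera("scene");d=read_camera("side")
W=lambda x,y:(x/1.4-.15,y/1.4-.15)
f=lambda P,z:np.array([onz(c,W(*p),z)[:2] for p in P]).round(1).tolist()
print("near rail outer top",f(((170,209),(444,210)),44))
print("far rail",f(((198,389),(330,391)),44))
print("plate near",f(((72,177),(628,180)),8))
print("hub",f(((569,324),),71),"pin top",f(((732,458),),113),"pin base",f(((660,399),),63))
print("tri w-s pin base",tri(c,W(660,401),s,(248.5,239.3)),"top",tri(c,W(732,458),s,(248,224)),"hub",tri(c,W(569,324),s,(276.2,231.2)),tri(c,W(569,324),d,(298.2,236.4)))
print("bar end",f(((355,249),(421,249)),p0[2]-29.4+25),p0.round(1))
E
```

```text
near rail outer top [[443.0, -56.7], [464.7, 90.6]]
far rail [[551.3, -71.4], [564.1, 9.5]]
plate near [[415.1, -130.8], [465.9, 210.0]]
hub [[529.0, 145.5]] pin top [[587.2, 201.1]] pin base [[586.0, 200.2]]
tri w-s pin base (array([588.12798266, 201.4875227 ,  60.83307603]), np.float64(1.2062505214754378)) top (array([587.34671711, 201.20258779, 112.86291871]), np.float64(0.03485493632242997)) hub (array([530.10427053, 146.6564287 ,  68.14687693]), np.float64(0.24130932070905092)) (array([529.56978851, 146.8855564 ,  67.80020277]), np.float64(1.5349068711993281))
bar end [[466.9, 47.2], [470.3, 71.1]] [515.1  52.8 125.4]
```

Frame refined from several readings:
- **Pin top:** triangulates to z = 112.9, matching the given 113.
- **Stage:** origin about (510, 8.5), yaw about -8.2°.
- **Lever:** about 11.6–12°, so tooth 1.

I'll lower the scraper onto the bed.

```bash
sed -i 's/o=(509,12.5),yaw=-7.8/o=(510,8.5),yaw=-8.2/' h.py; python3 - <<'E'
from h import *
print(stage((.5,42)));plan((*stage((.5,42)),75),81.8)
E
```

```text
[516.48530333  49.99928723]
shift [ 0.0504 -0.0017 -0.0029] turn [0.15 0.   0.01] jaw now 81.95 pos [515.2  53.1 125.4]
```

apply_moves(
  rows="0.02 -0.0017 -0.003 0.15 0 0;0.04 -0.0017 -0.003 0.15 0 0;0.05 -0.0017 -0.003 0.15 0 0;0.05 -0.0017 -0.003 0.15 0 0;0.05 -0.0017 -0.003 0.15 0 0",
)

```text
time: 7.0
ee_pos: [516.7, 50.4, 75.7]
orientation: [-1.365, 1.571, 0.064]
force: [0.4, 1.2, -1.2]
width: 19.5
```

```bash
python3 - <<'E'
from h import *
c=read_camera("wrist");crop(c,(0,0,560,420),1.4,"w9.png")
c=read_camera("side");crop(c,(230,120,370,280),3.7,"d3.png")
plan((*stage((.5,42)),70),81.8);print(read_state()['force'])
E
```

```text
shift [ 0.0062  0.0006 -0.0004] turn [0.04 0.01 0.08] jaw now 81.84 pos [517.2  50.3  76.2]
[ 1.05948817 -0.48069537 -1.51437271]
```

View pics/w9.png

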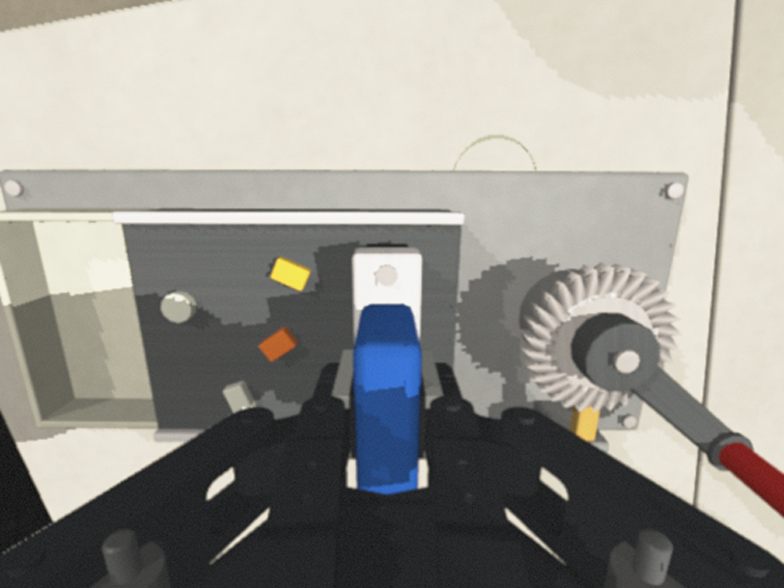

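View pics/d3.png

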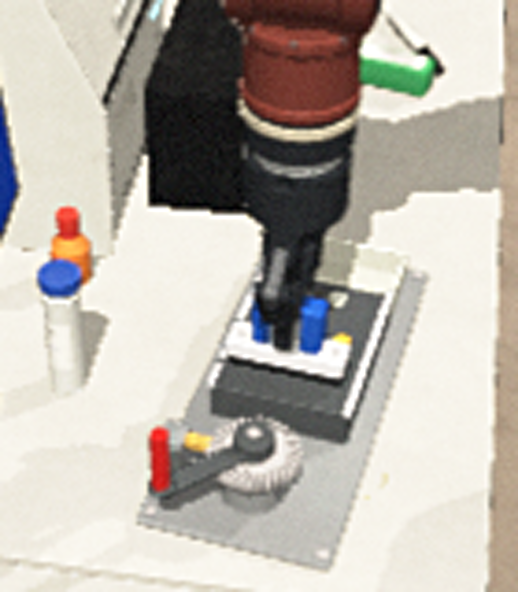

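apply_moves(
  rows="0.004 0 0 0 0 0;0.006 0 0 0 0 0;0.006 0 0 0 0 0",
)

```text
time: 7.4
ee_pos: [516.6, 50.4, 69.4]
orientation: [-1.432, 1.571, -0.004]
force: [0.2, 0.7, -1.7]
width: 19.1
```

```bash
python3 - <<'E'
from h import *
c=read_camera("wrist");p0,_=pose();st=read_state()
W=lambda x,y:(x/1.4-.15,y/1.4-.15)
crop(c,(100,130,340,230),3.3,"w10.png")
plan((*stage((.5,42)),69),81.8);print(st['force'],st['ee_pos'])
E
```

```text
shift [ 0.0004  0.     -0.0004] turn [0.04 0.   0.01] jaw now 81.84 pos [516.6  50.3  69.4]
[ 0.64644568 -0.34534617 -0.99869029] [516.56480742  50.34996738  69.38928836]
```

View pics/w10.png

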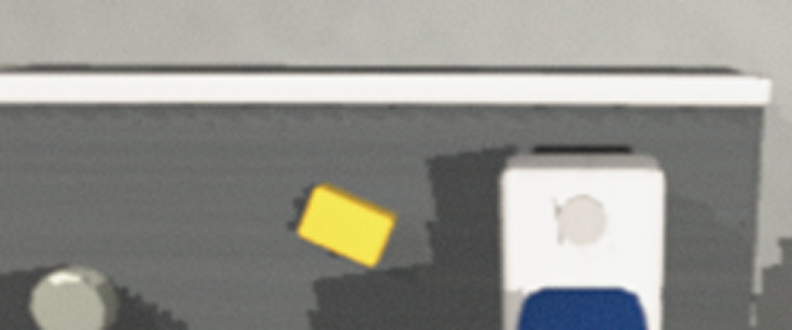

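The black edge's near end stands about 8 mm from the near rail (nominal 6), with no contact force yet. I'll shift 1 mm and lower until it touches.

apply_moves(
  rows="0.001 0.001 0 0 0 0;0.0015 0.001 0 0 0 0;0.0015 0.001 0 0 0 0",
)

```text
time: 7.75
ee_pos: [516.6, 50.4, 69.3]
orientation: [-1.548, 1.568, -0.12]
force: [-2.4, -0.6, 15.9]
width: 19.4
```

Contact at 16 N. I'll ease off 0.6 mm and wipe along −y.

apply_moves(
  rows="-0.0006 0 -0.005 0 0 0;-0.0006 0 -0.012 0 0 0;-0.0006 0 -0.02 0 0 0;-0.0006 0 -0.03 0 0 0;-0.0006 0 -0.04 0 0 0",
)

```text
time: 8.25
ee_pos: [510.8, 11.3, 69.3]
orientation: [-0.813, 1.568, 0.616]
force: [0.9, 4.2, 8.8]
width: 19.3
```

```bash
python3 - <<'E'
from h import *
c=read_camera("wrist");crop(c,(0,0,560,420),1.4,"w11.png")
c=read_camera("side");crop(c,(230,120,370,280),3.7,"d4.png")
plan((*stage((0,-78)),69),81.8);print(read_state()['force'])
E
```

```text
shift [ 0.0003  0.0005 -0.0797] turn [-0.    0.03  0.12] jaw now 81.8 pos [510.7  10.1  69.3]
[ 0.06016598 -0.40644639  9.76293506]
```

View pics/w11.png

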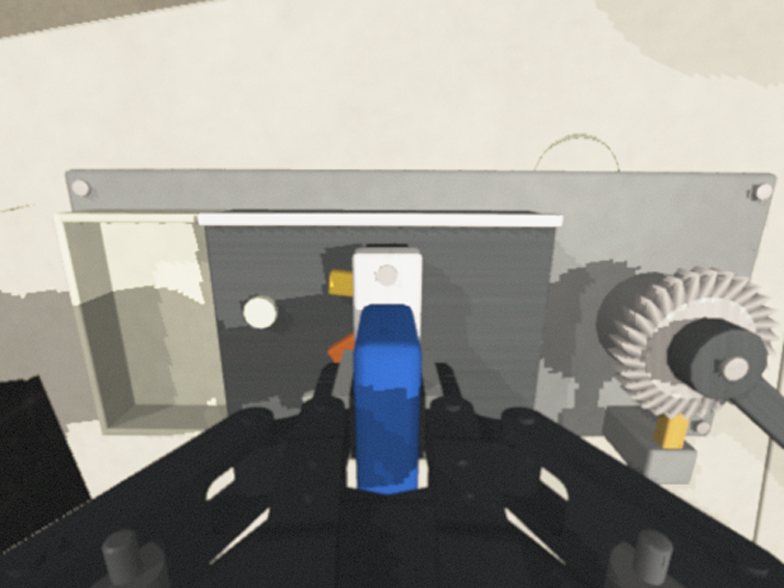

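View pics/d4.png

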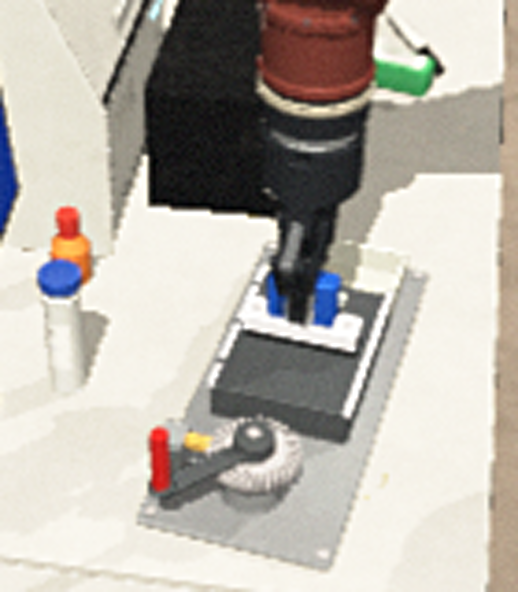

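The chips (yellow (340,283), orange (340,348)) are being pushed by the edge, and the gap to the rail is even. Continuing.

apply_moves(
  rows="0 0 -0.01 0 0 0;0 0 -0.02 0 0 0;0 0 -0.03 0 0 0;0 0 -0.04 0 0 0;0 0 -0.05 0 0 0",
)

```text
time: 8.85
ee_pos: [503.7, -38.3, 69.3]
orientation: [-0.813, 1.568, 0.616]
force: [0.6, 5.4, 9.9]
width: 19.3
```

apply_moves(
  rows="0 0 -0.008 0 0 0;0 0 -0.016 0 0 0;0 0 -0.024 0 0 0;0 0 -0.031 0 0 0;0 0 -0.031 0 0 0",
)

```text
time: 9.35
ee_pos: [499.2, -69.8, 69.3]
orientation: [-1.253, 1.569, 0.175]
force: [-0.8, 0.2, 9.8]
width: 19.1
```

```bash
python3 - <<'E'
from h import *
c=read_camera("wrist");crop(c,(0,0,560,420),1.4,"w12.png")
c=read_camera("side");crop(c,(230,120,370,280),3.7,"d5.png")
plan((*stage((0,-80)),69),81.8);print(read_state()['force'])
E
```

```text
shift [ 0.0003  0.0004 -0.001 ] turn [ 0.02 -0.    0.12] jaw now 81.82 pos [499.1 -69.8  69.3]
[ 0.68400177  0.88992256 10.34138553]
```

View pics/w12.png

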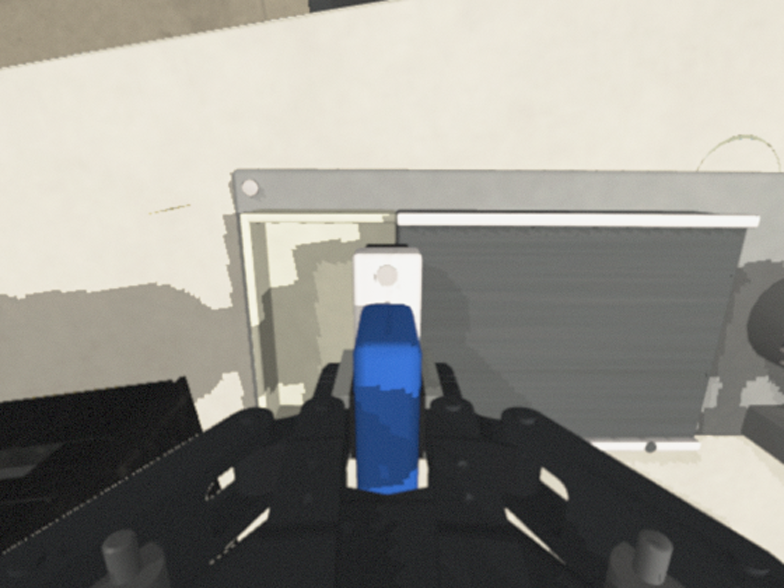

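View pics/d5.png

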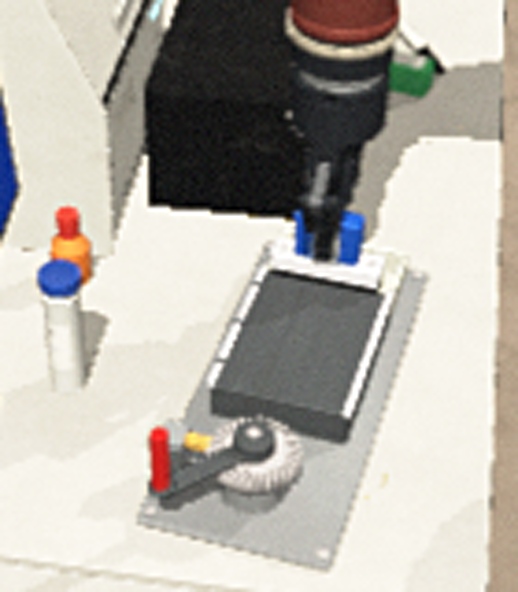

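No chips remain on the bed in either view. I'll lift and check the trough.

apply_moves(
  rows="-0.03 0 0 0 0 0;-0.06 0 0 0 0 0;-0.09 0 0 0 0 0;-0.1 0 0 0 0 0;-0.1 0 0 0 0 0",
)

```text
time: 9.95
ee_pos: [499.0, -69.6, 169.2]
orientation: [-1.759, 1.568, -0.331]
force: [0.9, 0.9, -1.6]
width: 19.2
```

```bash
python3 - <<'E'
from h import *
c=read_camera("wrist");crop(c,(0,0,560,420),1.4,"w13.png")
c=read_camera("side");crop(c,(230,120,370,280),3.7,"d6.png")
print(read_state()['joint_pos']);plan((450.3,-280,130),93.8)
E
```

```text
[-2.83717580e-01  2.96607537e-01 -3.22110307e-01  9.53561220e-01
 -5.78695648e-05 -1.41144751e-01]
shift [ 0.0372  0.0168 -0.2154] turn [-11.97   0.02  -0.08] jaw now 81.83 pos [497.6 -69.2 167.2]
```

View pics/w13.png

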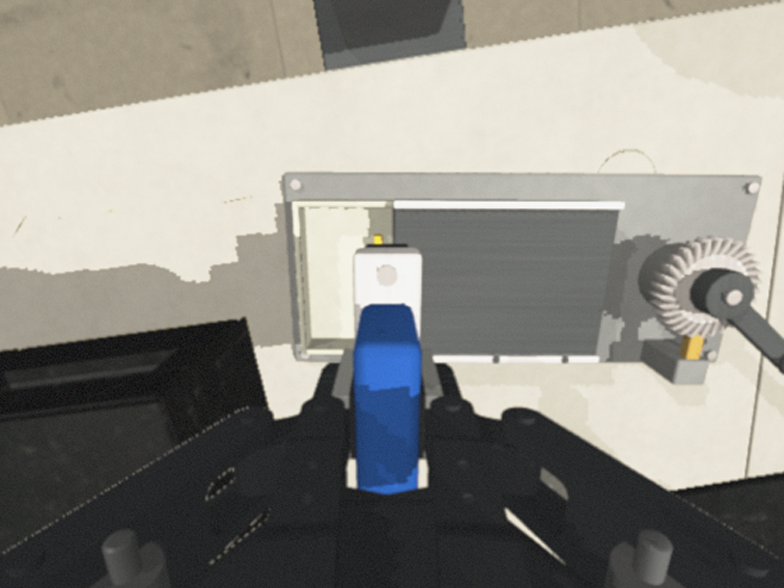

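View pics/d6.png

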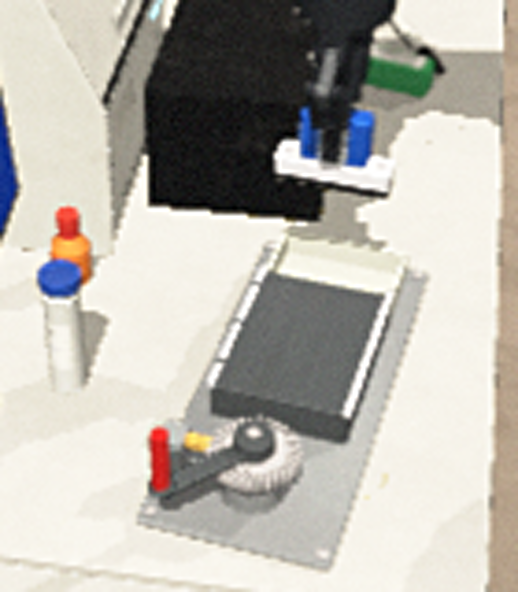

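Bed empty; yellow is visible in the trough at (377,241). Next I'll carry the scraper back to its original free spot, moving clear of the drawer unit in x first.

apply_moves(
  rows="0 0.03 -0.01 -4 0 0;0.01 0.05 -0.04 -8 0 0;0.02 0.05 -0.08 -12 0 0;0.037 0.035 -0.12 -12 0 0;0.037 0.02 -0.17 -12 0 0",
)

```text
time: 10.55
ee_pos: [451.8, -232.1, 128.1]
orientation: [0.82, 1.565, 2.459]
force: [0.7, 0.1, -1.2]
width: 19.2
```

```bash
python3 - <<'E'
from h import *
plan((450.3,-278,100),93.8)
c=read_camera("wrist");crop(c,(0,0,560,420),1.4,"w14.png")
E
```

```text
shift [ 0.0279  0.0045 -0.0457] turn [ 0.09  0.22 -0.23] jaw now 93.89 pos [ 451.8 -232.1  128.1]
```

View pics/w14.png

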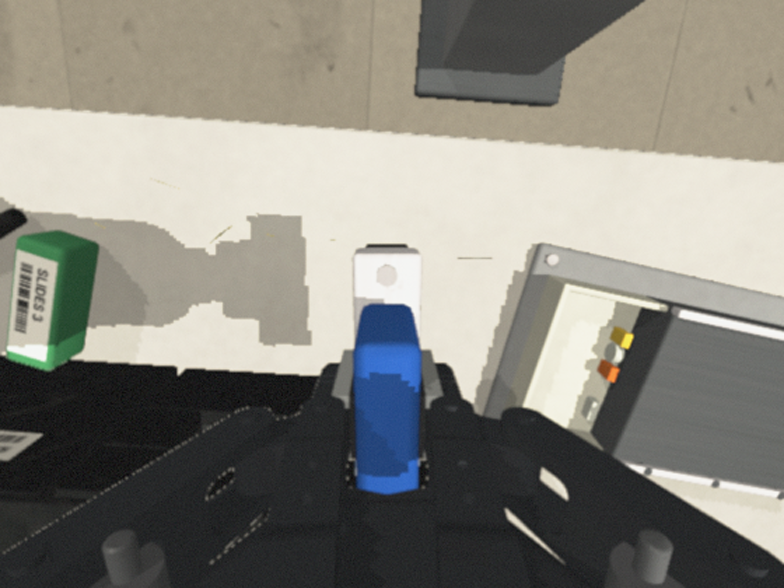

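All four chips lie in the trough: yellow (621,338), round (614,354), orange (608,371), white (591,408). Now to place the scraper.

apply_moves(
  rows="0.01 0.003 -0.025 0 0 0;0.03 0.003 -0.045 0 0 0;0.06 0.003 -0.045 0 0 0;0.085 0.003 -0.045 0 0 0;0.085 0.003 -0.045 0 0 0",
)

```text
time: 11.1
ee_pos: [450.8, -275.3, 42.1]
orientation: [0.825, 1.562, 2.462]
force: [0.2, -0.4, -0.7]
width: 19.3
```

apply_moves(
  rows="0 0 0 0 0 0;0 0 0 0 0 0;0 0 0 0 0 0",
)

```text
time: 11.4
ee_pos: [454.8, -278.1, 47.5]
orientation: [-2.337, 1.569, -0.699]
force: [-0.7, 0.8, -0.9]
width: 19.8
```

```bash
python3 - <<'E'
from h import *
plan((450.3,-278,30),93.8)
E
```

```text
shift [0.0175 0.0045 0.0004] turn [ 0.05 -0.08  0.08] jaw now 93.85 pos [ 454.8 -278.1   47.5]
```

apply_moves(
  rows="0.008 0 0 0 0 0;0.014 0 0 0 0 0;0.0165 0 0 0 0 0;0.0165 0 0 0 0 0;0.0165 0 0 0 0 0",
)

```text
time: 11.9
ee_pos: [454.0, -277.6, 29.7]
orientation: [0.777, 1.571, 2.414]
force: [-0.3, -0.3, -1.6]
width: 19.2
```

```bash
python3 - <<'E'
from h import *
plan((450.3,-278,29.4),93.8);print(read_state()['force'])
E
```

```text
shift [ 0.0003  0.0037 -0.0002] turn [ 0.04  0.01 -0.01] jaw now 93.84 pos [ 454.  -277.6   29.7]
[-0.27951076 -0.27720299 -1.56953238]
```

apply_moves(
  rows="0.0006 0 0 0 0 0;0.0006 0 0 0 0 0;0.0006 0 0 0 0 0",
)

```text
time: 12.2
ee_pos: [454.1, -277.7, 29.4]
orientation: [-2.456, 1.571, -0.818]
force: [0.2, -0.5, 0.6]
width: 19.2
```

apply_moves(
  rows="0 0 0 0 0 0;0 0 0 0 0 0;0 0 0 0 0 0;0 0 0 0 0 0;0 0 0 0 0 0",
  fingers=0,
)

```text
time: 12.7
ee_pos: [454.1, -277.7, 29.3]
orientation: [-2.152, 1.571, -0.515]
force: [0.4, 1.1, 0.4]
width: 85.5
```

apply_moves(
  rows="0 0 0 0 0 0;0 0 0 0 0 0;0 0 0 0 0 0",
)

```text
time: 13.0
ee_pos: [454.0, -277.7, 29.3]
orientation: [-2.939, 1.571, -1.302]
force: [-0.0, 0.5, -0.6]
width: 85.3
```

apply_moves(
  rows="-0.03 0 0 0 0 0;-0.08 0 0 0 0 0;-0.13 0 0 0 0 0;-0.18 0 0 0 0 0;-0.18 0 0 0 0 0",
)

```text
time: 13.5
ee_pos: [456.9, -279.9, 216.0]
orientation: [-2.322, 1.56, -0.684]
force: [1.2, 0.3, -0.2]
width: 85.3
```

```bash
python3 - <<'E'
from h import *
d=read_camera("side");s=read_camera("scene");c=read_camera("wrist")
cv2.imwrite("pics/d7.png",d["frame"][:,:,::-1]);cv2.imwrite("pics/w15.png",c["frame"][:,:,::-1])
D=lambda x,y:(230+x/3.7-.4,120+y/3.7-.4)
print("tube base",onz(d,D(68,388),0),"bottle",onz(d,D(75,280),0),"cap", tri(s,(239.2,187.1),d,(245.5,194.9)))
print("monitor base corner R",onz(d,(228,252),0),onz(d,(188,288),0),"mon lower-right of screen",tri(s,(240,168),d,(221,190)),"lower left", tri(s,(152,243),d,(190,284)))
plan((450,-200,200),93.8);print(read_state()['joint_pos'])
E
```

```text
tube base [ 6.93590036e+02  5.67169378e+01 -1.13686838e-13] bottle [ 7.20299913e+02 -7.86869293e+01 -1.13686838e-13] cap (array([693.52329788,  54.37904068, 114.07735507]), np.float64(0.668038627329047))
monitor base corner R [722.60985432 174.78108582   0.        ] [790.98480748 313.83464009   0.        ] mon lower-right of screen (array([768.76548012, -29.13986108,  90.92217113]), np.float64(73.06896981321019)) lower left (array([716.46423806, 422.18845797, 171.60888739]), np.float64(0.9881369188748858))
shift [ 0.009  -0.0013  0.0776] turn [ 0.03  0.   -0.01] jaw now 93.83 pos [ 453.9 -277.5  209. ]
[-6.86256639e-01  3.17438297e-01 -1.75685519e-01  1.07779337e+00
 -2.94385741e-05 -7.53163349e-01]
```

View pics/d7.png

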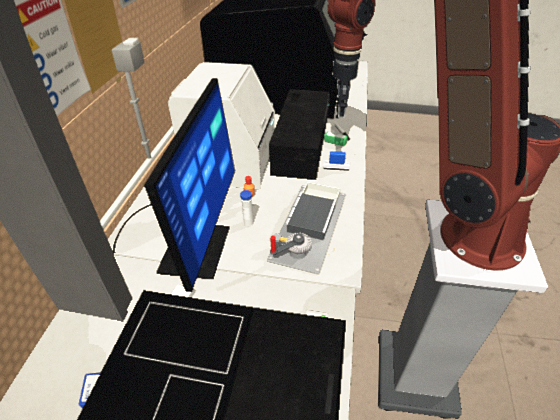

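View pics/w15.png

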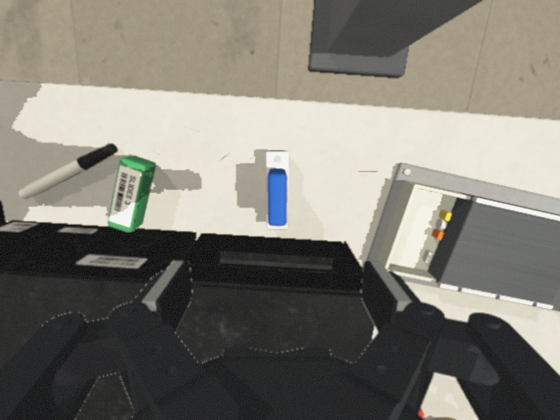

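The scraper stands upright and released (wrist (278,190)), and the chips are in the trough. I'll check the black box left of the stage, then go to the lever.

```bash
python3 - <<'E'
from h import *
d=read_camera("side");s=read_camera("scene")
print(tri(s,(112,247),d,(150,291)),tri(s,(277,298),d,(346,321)))
plan((575,170,200),152)
E
```

```text
(array([792.52113116, 462.28440677, 170.71297869]), np.float64(16.261272342244443)) (array([393.40040786, 447.77220656, 162.14037605]), np.float64(2.3665732665235226))
shift [ 0.0084 -0.1514  0.4379] turn [-5.816e+01  1.500e-01 -5.000e-02] jaw now 93.84 pos [ 453.3 -277.   207.9]
```

apply_moves(
  rows="0 -0.15 0.43 -40 0 0;0 -0.15 0.43 -40 0 0;0 -0.15 0.43 -40 0 0;0 -0.15 0.43 -40 0 0;0 -0.15 0.43 -40 0 0",
)

```text
time: 14.25
ee_pos: [519.8, -34.5, 207.9]
orientation: [0.61, 1.568, 2.951]
force: [0.2, -0.2, 0.2]
width: 85.4
```

```bash
python3 - <<'E'
from h import *
plan((575,175,200),152)
E
```

```text
shift [ 0.0079 -0.1856  0.1119] turn [-17.85   0.13  -0.06] jaw now 134.15 pos [519.8 -34.5 207.9]
```

apply_moves(
  rows="0 -0.18 0.11 -18 0 0;0 -0.18 0.11 -18 0 0;0 -0.18 0.11 -18 0 0;0 -0.18 0.11 -18 0 0;0 -0.18 0.11 -18 0 0",
)

```text
time: 14.75
ee_pos: [573.7, 171.9, 207.3]
orientation: [0.156, 1.568, 2.811]
force: [-0.2, -0.0, 0.1]
width: 85.6
```

apply_moves(
  rows="0 0 0 0 0 0;0 0 0 0 0 0;0 0 0 0 0 0;0 0 0 0 0 0",
)

```text
time: 15.15
ee_pos: [574.0, 166.0, 209.3]
orientation: [1.132, 1.571, -2.503]
force: [0.6, 0.0, 0.4]
width: 85.5
```

```bash
python3 - <<'E'
from h import *
plan((587.3,201.2,130),152)
c=read_camera("wrist");crop(c,(0,0,560,420),1.4,"w16.png")
print(blobs(c,(0,150,100),(6,255,255),None,30))
E
```

```text
shift [ 0.0793 -0.0373  0.0049] turn [-0.27  0.01 -0.01] jaw now 151.73 pos [574.  166.  209.3]
[([8.5, 45.0], [0, 32, 20, 25, 394]), ([280.4, 245.3], [274, 229, 14, 31, 310])]
```

View pics/w16.png

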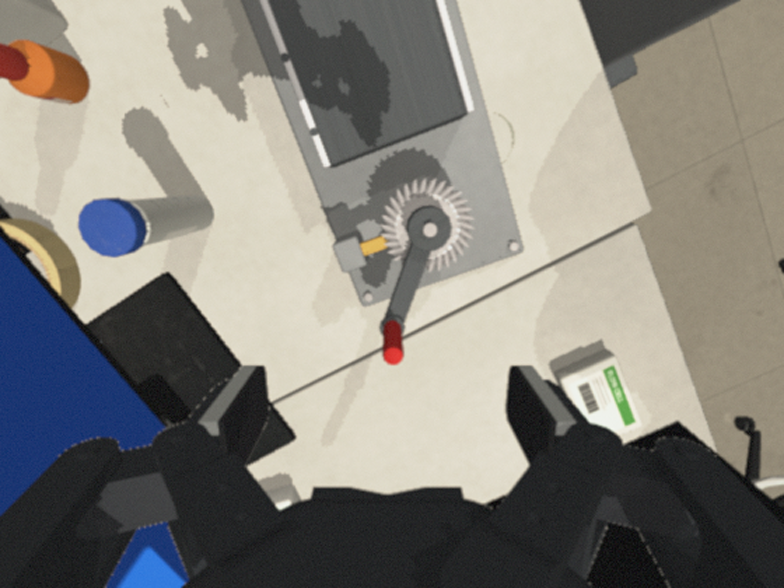

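The pin top is at (393,354) and the hub at (431,229). The flat case is at (597,390) on the right.

```bash
python3 - <<'E'
from h import *
c=read_camera("wrist")
W=lambda x,y:(x/1.4-.15,y/1.4-.15)
crop(c,(220,120,350,270),4,"w17.png")
t=onz(c,W(393,355),113);h=onz(c,W(431,230),68);b=onz(c,W(391,325),63)
print(t,b,h,"case",onz(c,W(597,390),18)); v=t-h;print(np.hypot(*v[:2]),np.degrees(np.arctan2(v[1],v[0])))
e=lambda x,y:onz(c,W(x,y),8)
print("plate left-end corners",e(357,305),e(522,248))
plan((t[0],t[1],130),152)
E
```

```text
[588.19653312 200.12681596 113.        ] [587.95337823 197.94665425  63.        ] [529.34714032 147.39847272  68.        ] case [457.82655516 359.58993651  18.        ]
79.01600605761116 41.85995495649321
plate left-end corners [614.80030434 185.04969808   8.        ] [465.31731716 207.46832028   8.        ]
shift [ 0.0795 -0.0364  0.0035] turn [-0.25 -0.01  0.  ] jaw now 151.75 pos [574.1 166.4 209.5]
```

View pics/w17.png

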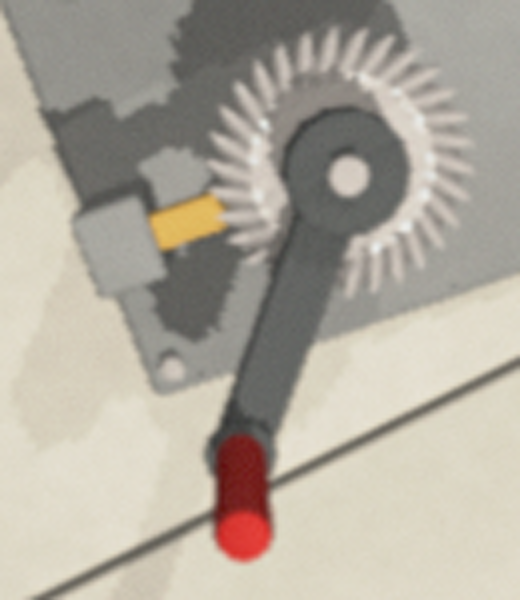

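Lever angle reads about 10–12°, so tooth 1 holds. Descending over the pin at (587.7, 201).

apply_moves(
  rows="0.02 -0.02 0.003 0 0 0;0.06 -0.036 0.003 0 0 0;0.1 -0.036 0.003 0 0 0;0.13 -0.036 0.003 0 0 0;0.13 -0.036 0.003 0 0 0",
)

```text
time: 15.75
ee_pos: [585.3, 199.5, 75.4]
orientation: [0.704, 1.563, -2.929]
force: [-0.9, -0.7, 0.4]
width: 85.5
```

apply_moves(
  rows="0 0 0 0 0 0;0 0 0 0 0 0",
)

```text
time: 15.95
ee_pos: [589.9, 200.6, 81.5]
orientation: [-2.437, 1.568, 0.213]
force: [1.5, -0.3, 0.6]
width: 85.7
```

```bash
python3 - <<'E'
from h import *
plan((587.6,201,72),152)
c=read_camera("wrist");crop(c,(0,0,560,420),1.4,"w18.png")
E
```

```text
shift [0.0095 0.0007 0.0023] turn [-0.19 -0.14  0.12] jaw now 151.81 pos [589.9 200.6  81.5]
```

View pics/w18.png

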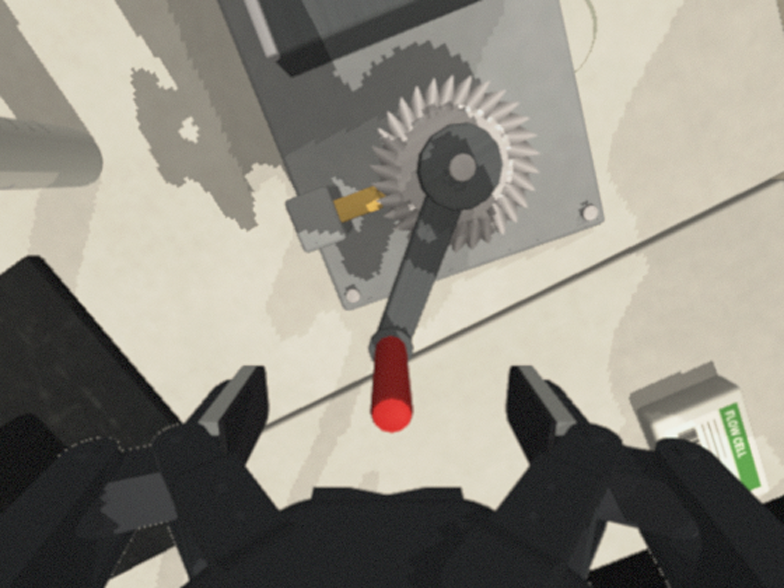

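apply_moves(
  rows="0.009 0 0 0 0 0;0.009 0 0 0 0 0;0.009 0 0 0 0 0",
)

```text
time: 16.3
ee_pos: [588.3, 200.5, 70.4]
orientation: [0.634, 1.571, -2.999]
force: [-0.0, 0.5, -0.1]
width: 85.3
```

```bash
python3 - <<'E'
from h import *
plan((587.6,201,72),152)
c=read_camera("wrist");crop(c,(150,180,410,340),3,"w19.png")
print(blobs(c,(0,150,100),(6,255,255),(200,200,360,340),30))
E
```

```text
shift [-0.0016 -0.0001  0.0008] turn [-0.17  0.01 -0.01] jaw now 151.83 pos [588.3 200.5  70.4]
[([276.9, 290.4], [261, 249, 31, 77, 1766])]
```

View pics/w19.png

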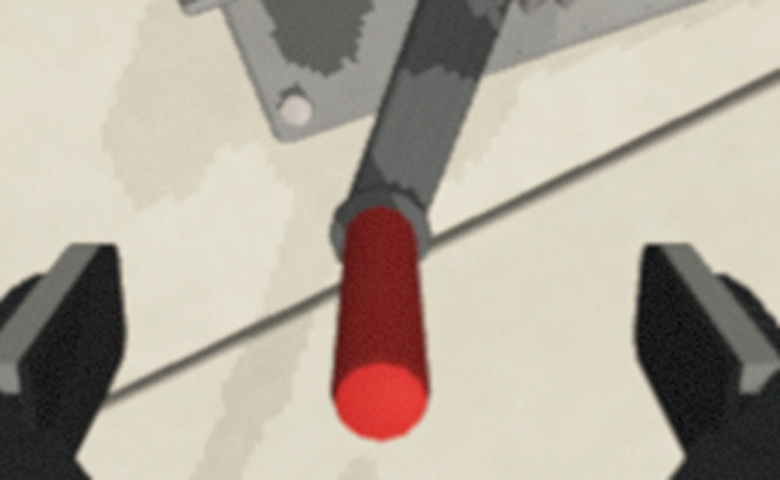

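The pin (381) lies midway between the fingers (122 and 637), so I'll close.

apply_moves(
  rows="0 0 0 0 0 0;0 0 0 0 0 0;0 0 0 0 0 0;0 0 0 0 0 0;0 0 0 0 0 0",
  fingers=255,
)

```text
time: 16.85
ee_pos: [588.4, 200.6, 70.3]
orientation: [-1.262, 1.571, 1.388]
force: [-1.0, 1.5, 7.8]
width: 12.8
```

apply_moves(
  rows="0 0 0 0 0 0;0 0 0 0 0 0;0 0 0 0 0 0",
)

```text
time: 17.15
ee_pos: [588.4, 200.6, 70.4]
orientation: [-1.812, 1.571, 0.838]
force: [-1.3, 0.5, 2.3]
width: 12.8
```

```bash
python3 - <<'E'
from h import *
st=read_state();print(st['force'],st['ft_torque'],st['width'],st['ee_pos'],st['joint_pos'])
c=read_camera("wrist");crop(c,(0,0,560,420),1.4,"w20.png")
E
```

```text
[-1.30834114  0.473849    2.32836924] [ 0.00103817  0.26167076 -0.00360944] 12.794992048757926 [588.3957421  200.57960424  70.42446237] [ 2.10973572e-01  5.95687817e-01 -1.14776907e-01  8.60267200e-01
  4.67071410e-05 -8.68271337e-01]
```

View pics/w20.png

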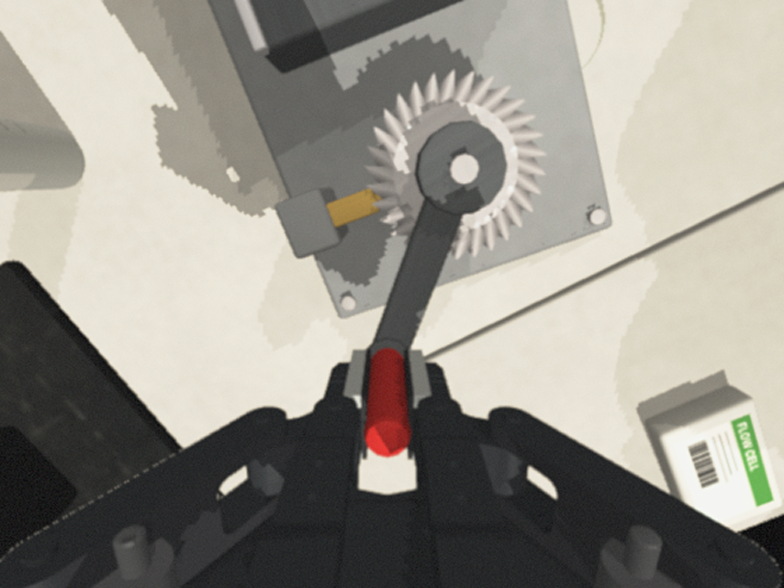

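Gripped: opening 12.8 mm on the 14 mm pin. I'll rotate the tool rigidly about the lever axis, one tooth at a time.

```bash
cat >> h.py <<'E'
A=np.array([529.8,147.0])
def arc(angs,tot=None):
    p,r=pose(); z=r.apply([0,0,1]); v=p[:2]-A
    print("pos",p.round(1),"angle",np.degrees(np.arctan2(v[1],v[0])).round(2),"rad",np.hypot(*v).round(1),"jaw",np.degrees(np.arctan2(z[1],z[0])).round(2),"F",read_state()['force'].round(1))
    for a in angs:
        w=R.from_euler("z",a,degrees=True); q=w.apply([v[0],v[1],0]); q=np.array([A[0]+q[0],A[1]+q[1],p[2]])
        print(a,(r.inv().apply(q-p)/1000).round(4), -a)
E
python3 -c "
from h import *
arc((3,6,9,11,12))"
```

```text
pos [588.4 200.5  70.4] angle 42.42 rad 79.4 jaw 151.83 F [-1.1  0.1  2.2]
3 [ 0.     -0.0013  0.004 ] -3
6 [ 0.     -0.0023  0.008 ] -6
9 [ 0.     -0.0032  0.012 ] -9
11 [ 0.     -0.0037  0.0148] -11
12 [ 0.     -0.0038  0.0161] -12
```

apply_moves(
  rows="0 -0.0013 0.004 -3 0 0;0 -0.0023 0.008 -6 0 0;0 -0.0032 0.012 -9 0 0;0 -0.0037 0.0148 -11 0 0;0 -0.0038 0.0161 -12 0 0",
)

```text
time: 17.7
ee_pos: [576.8, 210.9, 70.5]
orientation: [2.811, 1.569, -0.612]
force: [1.7, -2.3, 1.4]
width: 12.6
```

apply_moves(
  rows="0 0 0 0 0 0;0 0 0 0 0 0;0 0 0 0 0 0",
)

```text
time: 18.0
ee_pos: [575.5, 211.9, 70.4]
orientation: [-0.425, 1.57, 2.434]
force: [-3.1, 1.4, 6.6]
width: 12.6
```

```bash
python3 - <<'E'
from h import *
arc((3,6,9,11,12))
c=read_camera("wrist");crop(c,(0,0,560,420),1.4,"w21.png")
E
```

```text
pos [575.5 211.9  70.4] angle 54.83 rad 79.4 jaw 163.84 F [-3.1  1.4  6.6]
3 [ 0.     -0.0013  0.004 ] -3
6 [ 0.     -0.0023  0.008 ] -6
9 [ 0.     -0.0031  0.0121] -9
11 [ 0.     -0.0036  0.0148] -11
12 [ 0.     -0.0037  0.0162] -12
```

View pics/w21.png

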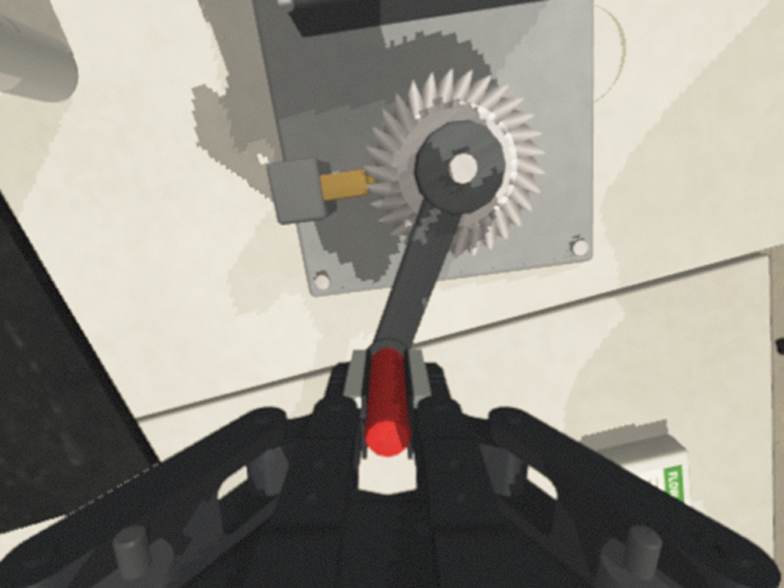

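Advanced 12.4°, with the force low and directed forward, so click 1 is passed. Second tooth next.

apply_moves(
  rows="0 -0.0013 0.004 -3 0 0;0 -0.0023 0.008 -6 0 0;0 -0.0031 0.0121 -9 0 0;0 -0.0036 0.0148 -11 0 0;0 -0.0037 0.016 -12 0 0",
)

```text
time: 18.55
ee_pos: [564.1, 218.0, 70.5]
orientation: [2.642, 1.566, -0.573]
force: [7.3, -6.9, -2.3]
width: 12.2
```

apply_moves(
  rows="0 0 0 0 0 0;0 0 0 0 0 0;0 0 0 0 0 0",
)

```text
time: 18.85
ee_pos: [561.3, 219.9, 70.3]
orientation: [-0.878, 1.57, 2.191]
force: [-3.6, 2.5, 3.9]
width: 12.6
```

```bash
python3 - <<'E'
from h import *
arc((3,6,9,11,11.7))
E
```

```text
pos [561.3 219.9  70.3] angle 66.64 rad 79.5 jaw 175.82 F [-3.6  2.5  3.9]
3 [ 0.     -0.0013  0.004 ] -3
6 [ 0.     -0.0023  0.008 ] -6
9 [ 0.     -0.0032  0.0121] -9
11 [ 0.     -0.0036  0.0148] -11
11.7 [ 0.     -0.0037  0.0158] -11.7
```

apply_moves(
  rows="0 -0.0013 0.004 -3 0 0;0 -0.0023 0.008 -6 0 0;0 -0.0032 0.012 -9 0 0;0 -0.0036 0.0148 -11 0 0;0 -0.0037 0.016 -12 0 0",
)

```text
time: 19.35
ee_pos: [546.0, 224.7, 70.4]
orientation: [-2.392, 1.57, 0.887]
force: [1.3, 1.6, 1.8]
width: 12.2
```

apply_moves(
  rows="0 0 0 0 0 0;0 0 0 0 0 0;0 0 0 0 0 0;0 0 0 0 0 0;0 0 0 0 0 0",
)

```text
time: 19.85
ee_pos: [545.8, 224.7, 70.3]
orientation: [-1.263, 1.57, 2.016]
force: [-1.9, 4.8, 3.6]
width: 12.4
```

```bash
python3 - <<'E'
from h import *
arc((0,))
c=read_camera("wrist");crop(c,(0,0,560,420),1.4,"w22.png")
W=lambda x,y:(x/1.4-.15,y/1.4-.15)
d=read_camera("side");crop(d,(230,120,370,280),3.7,"d8.png");s=read_camera("scene");crop(s,(220,130,380,270),5,"s8.png")
E
```

```text
pos [545.8 224.7  70.3] angle 78.36 rad 79.3 jaw -172.17 F [-1.9  4.8  3.6]
0 [0. 0. 0.] 0
```

View pics/w22.png

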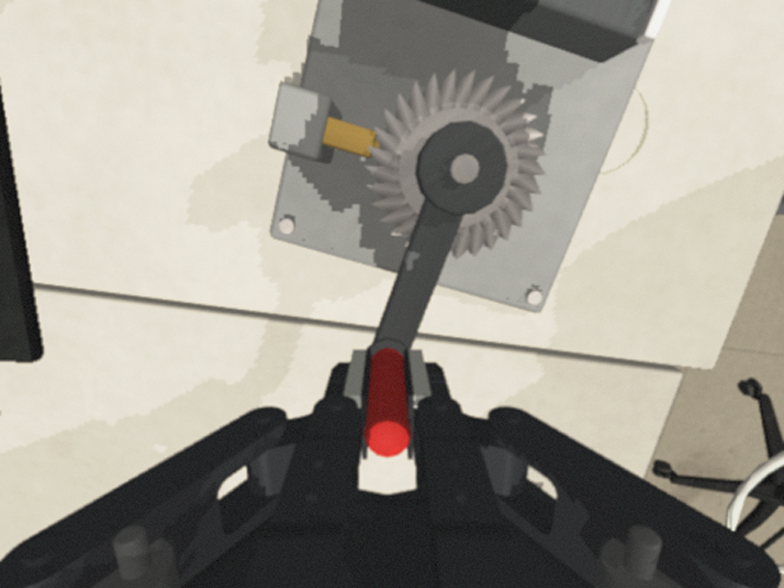

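View pics/d8.png

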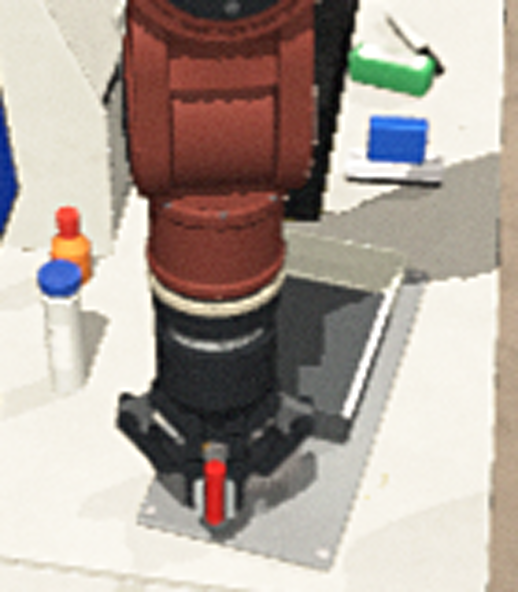

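View pics/s8.png

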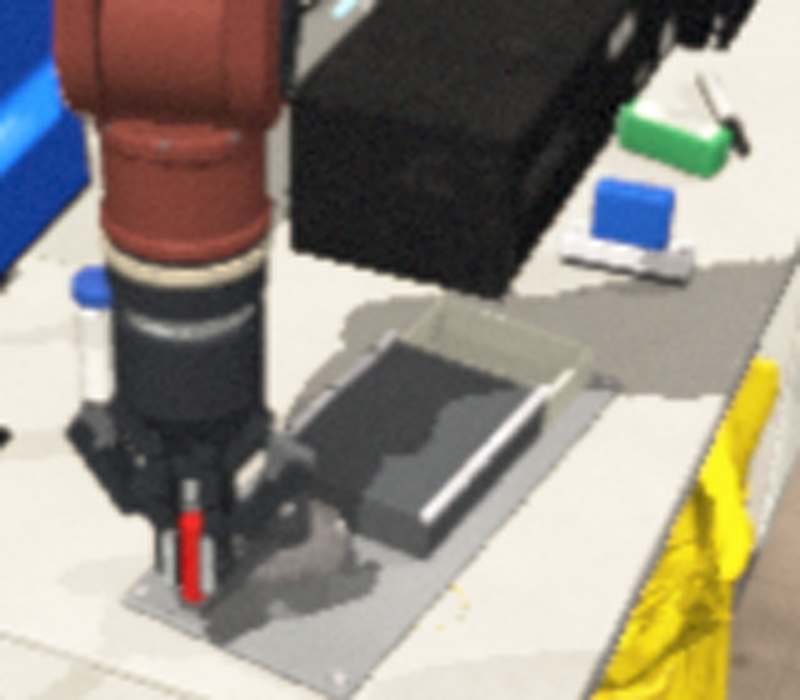

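Total advance is 35.9° (three teeth = 36°). The reaction is forward, as after the earlier clicks. I'll nudge 0.5° towards the tooth seat and check the force.

apply_moves(
  rows="0 -0.0002 0.0007 -0.5 0 0;0 -0.0002 0.0007 -0.5 0 0;0 -0.0002 0.0007 -0.5 0 0;0 -0.0002 0.0007 -0.5 0 0",
)

```text
time: 20.4
ee_pos: [545.5, 224.8, 70.4]
orientation: [-2.316, 1.57, 0.971]
force: [-1.3, 5.4, 3.3]
width: 12.3
```

```bash
python3 - <<'E'
from h import *
arc((0,));st=read_state();print(st['width'],st['joint_pos'],st['joint_vel'].round(4))
E
```

```text
pos [545.5 224.8  70.4] angle 78.61 rad 79.3 jaw -171.66 F [-1.3  5.4  3.3]
0 [0. 0. 0.] 0
12.283458792892809 [ 2.66728414e-01  5.42962752e-01 -2.12041894e-01  8.15275346e-01
  4.38590443e-04 -1.44962075e+00] [-0.0002  0.0015 -0.0007  0.0009 -0.0003 -0.0005]
```

```bash
python3 - <<'E'
from h import *
print(finish_job()); print(read_state()['time'])
E
```

```text
the job is handed in; nothing more can be done
None
the job is handed in; nothing more can be done
```

I did all the steps in order and handed the job in at about 20.5 s, with the gripper still holding the red handle. No verdict came back.

- **Wiping:** I gripped the scraper by its blue rib and wiped the bed in one stroke at about 10 N. After the stroke the bed was empty, and the wrist view showed all four offcuts in the trough.
- **Scraper:** It went back upright near its original spot on the bench and was let go. Later views show it still standing there.
- **Lever:** It started at tooth 1; camera readings gave about 10–12° against a nominal 12°. By the arm's own position I advanced it 36.2°; three teeth are 36°. The third click comes at about 33.6° and a fourth would need about 45.6°.
- **Force after each step:** It was low and forward, as expected once a click has passed. I did not sense the clicks directly.
- **Camera check on the lever:** A rough angle from the pictures gave about 34.8°, a little lower. I put the difference down to perspective and went by the arm's reading.
- **Bystanders:** The tube and bottle look unmoved in the last side view. I only saw the flat case in the wrist views and did not compare its position at the end. Nothing was done near it.

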